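# Put the plates away with separators and shut the drawer

## Robot

A 7-joint arm with a two-finger parallel gripper is mounted at the origin on the work surface. World frame = base frame: x ahead of the robot, y to its left, z up, the work surface at z = 0. Lengths are in m, angles in rad, forces in N, time in s.
With the tool pointing down it reaches from about 0.4 to 0.85 m from the base axis. Payload 10.4 kg.
Tool frame: the origin (TCP) lies at the very end of the fingers, on their centre line; the grasp point (between the pads) lies r.pinch_z behind it (r.pinch_z is the distance from the TCP to the grasp point, in m); z points along the fingers, x is the direction in which the jaws open and shut, and the axes are right-handed (so a half turn about z gives the same grasp; the last joint's range is limited). The gripper opens to 87 mm and grips with 3 to 60 N. Pads are 19 mm wide; open, the fingers measure 117 mm over their backs; the gripper's body (75 mm by 190 mm) begins 51 mm behind the grasp point.
Start: joints at [1.178, 0.332, -0.065, 1.46, 0.022, 1.35, -0.088], TCP at [0.226, -0.583, 0.223] pointing down, gripper open.
Joint ranges: [-2.6, 2.6], [-0.5, 2.12], [-1.47, 1.34], [0.16, 2.42], [-1.27, 4.41], [0.06, 2.06], [-2.6, 2.6]. Speed limits (rad/s): [2.22, 2.22, 2.79, 2.79, 3.14, 3.14, 3.14].

## Interface

Orientations are given as a unit quaternion [x, y, z, w].
In Python, from bench import r gives the robot as it stands.
- The arm moves only by the tool carry_out, never from a script. Its argument "increments" is text: rows parted by semicolons, each of 7 numbers parted by spaces: the turn, a rotation vector about the tool's x, y, z in degrees, then the shift along the tool's x, y, z in m, then the finger opening in m, from 0 to 0.087. A call has exactly 5 rows; each row is the pose to reach, as a shift and turn from the pose measured when the call began, along the tool's axes at that moment; what a row does not reach only later rows make up. A row lasts 1/8 s, in which the tool goes at most 62.5 mm and 10.7 degrees, less where a joint would pass 70% of its speed; a pose out of reach is approached as far as the arm can. A call with a gripper value outside its range is refused whole. The fingers move at their own pace and stop on an object; "squeeze" is the grip in N (left out, the last holds). Time passes only in rows, so rows that repeat a pose let the fingers close, or fill a call up. It gives the time, the measured TCP pose, the force and the opening at its end, in the units of the state.
- r.read_state(): the state, without advancing time (a new reading comes with each control period).
- r.camera(name): name is "scene" or "side" or "wrist"; returns (picture, depth): 384x512x3 uint8, blue, green, red; 384x512 float32, m along the optical axis (not along the pixel's ray), 0 where there is no reading.
- r.camera_model(name): a dict with "K" (3x3 intrinsics, pixels), "k1" (the pictures are not rectified: a ray, as slopes to the right and down, at radius r is drawn at 1 + k1 r^2 times it, then the intrinsics apply), "extrinsics" (4x4, takes a point from camera to world coordinates). Camera axes: x right, y down, z forward; pixel columns grow to the right and rows downward; lengths in m; the calibration is good to about 2 mm. A picture is of the moment at which its call begins: read the wrist's pose just before it. camera_model takes no time and is no camera call; for the wrist camera it gives the pose at the moment of the call.
- r.close_job(): hands the job in, once; it reports no verdict.
The state is a dict: "time": time; "joint_positions": joint angles; "joint_vel": joint speeds; "joint_torque": joint torques, N m; "ee_pos": TCP position; "eef_rot": TCP orientation; "ft_force": force on the tool from outside, world axes, zero at the start; "torque": the same for the moment, N m; "width": finger opening in m.
Only numpy, scipy, OpenCV 4.12 (cv2) and the standard library are available. Lean on these libraries where they do the work, as an engineer would, in place of code of your own. Each camera call takes 0.05 s, during which the arm holds its last target.

## Task

Put all the aluminium plates away in the open drawer as one neat, square stack, lying flat, with a single separator sheet between each plate and the next so that no two plates touch; then slide the drawer fully shut. A separator that is not needed may stay on the bench, clear of the drawer. Leave the other things on the bench where they are.

Things in the scene. Friction and masses are not known exactly. Their poses are not given: they have to be found in the camera images.
- plate1_c (a point): centre (half-way up) of one of the identical flat aluminium plates: 110 mm long (its own x), 60 mm wide (its y), 6 mm thick (its z), about 0.11 kg. Three or four plates are present, lying flat on the bench; None if absent.
- plate2_c (a point): centre (half-way up) of one of the identical flat aluminium plates: 110 mm long (its own x), 60 mm wide (its y), 6 mm thick (its z), about 0.11 kg. Three or four plates are present, lying flat on the bench; None if absent.
- plate3_c (a point): centre (half-way up) of one of the identical flat aluminium plates: 110 mm long (its own x), 60 mm wide (its y), 6 mm thick (its z), about 0.11 kg. Three or four plates are present, lying flat on the bench; None if absent.
- plate4_c (a point): centre (half-way up) of one of the identical flat aluminium plates: 110 mm long (its own x), 60 mm wide (its y), 6 mm thick (its z), about 0.11 kg. Three or four plates are present, lying flat on the bench; None if absent.
- sep1_c (a point): centre (half-way up) of one of the three identical brown cardboard-coloured stiff fibreboard separator sheets: 116 mm long (its own x), 64 mm wide (its y), 5 mm thick (its z), about 0.035 kg, lying flat on the bench.
- sep2_c (a point): centre (half-way up) of one of the three identical brown cardboard-coloured stiff fibreboard separator sheets: 116 mm long (its own x), 64 mm wide (its y), 5 mm thick (its z), about 0.035 kg, lying flat on the bench.
- sep3_c (a point): centre (half-way up) of one of the three identical brown cardboard-coloured stiff fibreboard separator sheets: 116 mm long (its own x), 64 mm wide (its y), 5 mm thick (its z), about 0.035 kg, lying flat on the bench.
- drawer (a joint): how far the drawer is open, in m: 0 fully shut, up to 0.19 fully open. Starts mostly open; it slides level with a few newtons and stays where it is left.
- drawer_floor (a point): centre of the drawer's inner floor (on the floor's upper face, 15 mm above the bench); moves with the drawer. Its own x points into the cabinet (the direction in which the drawer shuts), y across the drawer, z up. The inside is 184 mm along x, 220 mm along y, with walls 45 mm high; the front panel stands 47 mm above the floor. When the drawer is open by q, the cabinet (74 mm high, flat-topped) covers the part of the drawer more than q - 92 mm beyond this point along x.
- drawer_handle (a point): middle of the drawer's horizontal bar handle (90 mm long along y, 35 mm in front of the front panel, 40 mm above the bench); moves with the drawer. Pushing it along the drawer's +x shuts the drawer.
- tape: roll of tape, 90 mm across, 45 mm high, standing among the plates; origin at the centre of its underside; a bystander, to be left where it is.
- screwdriver: screwdriver lying on the bench beyond the plates; a bystander, to be left where it is.
Not all that is in view belongs to the job. Leave any orange look-alike of the part that bears plate1_c alone. What is shaped like the part that bears sep1_c but black is not meant.

How it is judged:
On the way:
1. the whole stack, plates with separators between, lies in the still open drawer (x of plate1_c in the frame of drawer_floor between -0.09 and 0.09 m and y of plate1_c in the frame of drawer_floor between -0.105 and 0.105 m and z of plate1_c in the frame of drawer_floor between 0 and 0.05 m and (angle between plate1_c's own z axis and vertical below 0.08 rad or angle between plate1_c's own z axis and vertical above 3.06 rad) and x of plate2_c in the frame of drawer_floor between -0.09 and 0.09 m and y of plate2_c in the frame of drawer_floor between -0.105 and 0.105 m and z of plate2_c in the frame of drawer_floor between 0 and 0.05 m and (angle between plate2_c's own z axis and vertical below 0.08 rad or angle between plate2_c's own z axis and vertical above 3.06 rad) and x of plate3_c in the frame of drawer_floor between -0.09 and 0.09 m and y of plate3_c in the frame of drawer_floor between -0.105 and 0.105 m and z of plate3_c in the frame of drawer_floor between 0 and 0.05 m and (angle between plate3_c's own z axis and vertical below 0.08 rad or angle between plate3_c's own z axis and vertical above 3.06 rad) and x of plate4_c in the frame of drawer_floor between -0.09 and 0.09 m and y of plate4_c in the frame of drawer_floor between -0.105 and 0.105 m and z of plate4_c in the frame of drawer_floor between 0 and 0.05 m and (angle between plate4_c's own z axis and vertical below 0.08 rad or angle between plate4_c's own z axis and vertical above 3.06 rad) and horizontal distance between plate1_c and plate2_c below 0.02 m and angle between the x axis of plate1_c and the x axis of plate2_c, either way round below 0.2 rad and contact force between plate1 and plate2 below 0.02 N and horizontal distance between each of plate1_c, plate2_c and plate3_c below 0.02 m and angle between the x axis of each of plate1_c, plate2_c and the x axis of plate3_c, either way round below 0.2 rad and contact force between each of plate1, plate2 and plate3 below 0.02 N and horizontal distance between each of plate1_c, plate2_c, plate3_c and plate4_c below 0.02 m and angle between the x axis of each of plate1_c, plate2_c, plate3_c and the x axis of plate4_c, either way round below 0.2 rad and contact force between each of plate1, plate2, plate3 and plate4 below 0.02 N and (horizontal distance between sep1_c and drawer_floor above 0.15 m or (horizontal distance between sep1_c and plate1_c below 0.02 m and angle between the x axis of sep1_c and the x axis of plate1_c, either way round below 0.2 rad and horizontal distance between sep1_c and plate2_c below 0.02 m and angle between the x axis of sep1_c and the x axis of plate2_c, either way round below 0.2 rad and horizontal distance between sep1_c and plate3_c below 0.02 m and angle between the x axis of sep1_c and the x axis of plate3_c, either way round below 0.2 rad and horizontal distance between sep1_c and plate4_c below 0.02 m and angle between the x axis of sep1_c and the x axis of plate4_c, either way round below 0.2 rad and (angle between sep1_c's own z axis and vertical below 0.08 rad or angle between sep1_c's own z axis and vertical above 3.06 rad))) and contact force between sep1 and sep2 below 0.02 N and contact force between each of sep1, sep2 and sep3 below 0.02 N and (horizontal distance between sep2_c and drawer_floor above 0.15 m or (horizontal distance between sep2_c and plate1_c below 0.02 m and angle between the x axis of sep2_c and the x axis of plate1_c, either way round below 0.2 rad and horizontal distance between sep2_c and plate2_c below 0.02 m and angle between the x axis of sep2_c and the x axis of plate2_c, either way round below 0.2 rad and horizontal distance between sep2_c and plate3_c below 0.02 m and angle between the x axis of sep2_c and the x axis of plate3_c, either way round below 0.2 rad and horizontal distance between sep2_c and plate4_c below 0.02 m and angle between the x axis of sep2_c and the x axis of plate4_c, either way round below 0.2 rad and (angle between sep2_c's own z axis and vertical below 0.08 rad or angle between sep2_c's own z axis and vertical above 3.06 rad))) and (horizontal distance between sep3_c and drawer_floor above 0.15 m or (horizontal distance between sep3_c and plate1_c below 0.02 m and angle between the x axis of sep3_c and the x axis of plate1_c, either way round below 0.2 rad and horizontal distance between sep3_c and plate2_c below 0.02 m and angle between the x axis of sep3_c and the x axis of plate2_c, either way round below 0.2 rad and horizontal distance between sep3_c and plate3_c below 0.02 m and angle between the x axis of sep3_c and the x axis of plate3_c, either way round below 0.2 rad and horizontal distance between sep3_c and plate4_c below 0.02 m and angle between the x axis of sep3_c and the x axis of plate4_c, either way round below 0.2 rad and (angle between sep3_c's own z axis and vertical below 0.08 rad or angle between sep3_c's own z axis and vertical above 3.06 rad))) and value of joint drawer above 0.05 m), for 0.2 s.
At the end, for the whole second after the job is handed in: Drawer shut within 8 mm; in it, at rest, all plates present lie flat in one stack, centres within 20 mm and sides within 0.2 rad of one another; no plate touches a plate, no separator a separator; each separator is in the stack likewise or over 150 mm from the drawer floor's centre (x of plate1_c in the frame of drawer_floor between -0.09 and 0.09 m and y of plate1_c in the frame of drawer_floor between -0.105 and 0.105 m and z of plate1_c in the frame of drawer_floor between 0 and 0.05 m and (angle between plate1_c's own z axis and vertical below 0.08 rad or angle between plate1_c's own z axis and vertical above 3.06 rad) and x of plate2_c in the frame of drawer_floor between -0.09 and 0.09 m and y of plate2_c in the frame of drawer_floor between -0.105 and 0.105 m and z of plate2_c in the frame of drawer_floor between 0 and 0.05 m and (angle between plate2_c's own z axis and vertical below 0.08 rad or angle between plate2_c's own z axis and vertical above 3.06 rad) and x of plate3_c in the frame of drawer_floor between -0.09 and 0.09 m and y of plate3_c in the frame of drawer_floor between -0.105 and 0.105 m and z of plate3_c in the frame of drawer_floor between 0 and 0.05 m and (angle between plate3_c's own z axis and vertical below 0.08 rad or angle between plate3_c's own z axis and vertical above 3.06 rad) and x of plate4_c in the frame of drawer_floor between -0.09 and 0.09 m and y of plate4_c in the frame of drawer_floor between -0.105 and 0.105 m and z of plate4_c in the frame of drawer_floor between 0 and 0.05 m and (angle between plate4_c's own z axis and vertical below 0.08 rad or angle between plate4_c's own z axis and vertical above 3.06 rad) and horizontal distance between plate1_c and plate2_c below 0.02 m and angle between the x axis of plate1_c and the x axis of plate2_c, either way round below 0.2 rad and contact force between plate1 and plate2 below 0.02 N and horizontal distance between each of plate1_c, plate2_c and plate3_c below 0.02 m and angle between the x axis of each of plate1_c, plate2_c and the x axis of plate3_c, either way round below 0.2 rad and contact force between each of plate1, plate2 and plate3 below 0.02 N and horizontal distance between each of plate1_c, plate2_c, plate3_c and plate4_c below 0.02 m and angle between the x axis of each of plate1_c, plate2_c, plate3_c and the x axis of plate4_c, either way round below 0.2 rad and contact force between each of plate1, plate2, plate3 and plate4 below 0.02 N and (horizontal distance between sep1_c and drawer_floor above 0.15 m or (horizontal distance between sep1_c and plate1_c below 0.02 m and angle between the x axis of sep1_c and the x axis of plate1_c, either way round below 0.2 rad and horizontal distance between sep1_c and plate2_c below 0.02 m and angle between the x axis of sep1_c and the x axis of plate2_c, either way round below 0.2 rad and horizontal distance between sep1_c and plate3_c below 0.02 m and angle between the x axis of sep1_c and the x axis of plate3_c, either way round below 0.2 rad and horizontal distance between sep1_c and plate4_c below 0.02 m and angle between the x axis of sep1_c and the x axis of plate4_c, either way round below 0.2 rad and (angle between sep1_c's own z axis and vertical below 0.08 rad or angle between sep1_c's own z axis and vertical above 3.06 rad))) and contact force between sep1 and sep2 below 0.02 N and contact force between each of sep1, sep2 and sep3 below 0.02 N and (horizontal distance between sep2_c and drawer_floor above 0.15 m or (horizontal distance between sep2_c and plate1_c below 0.02 m and angle between the x axis of sep2_c and the x axis of plate1_c, either way round below 0.2 rad and horizontal distance between sep2_c and plate2_c below 0.02 m and angle between the x axis of sep2_c and the x axis of plate2_c, either way round below 0.2 rad and horizontal distance between sep2_c and plate3_c below 0.02 m and angle between the x axis of sep2_c and the x axis of plate3_c, either way round below 0.2 rad and horizontal distance between sep2_c and plate4_c below 0.02 m and angle between the x axis of sep2_c and the x axis of plate4_c, either way round below 0.2 rad and (angle between sep2_c's own z axis and vertical below 0.08 rad or angle between sep2_c's own z axis and vertical above 3.06 rad))) and (horizontal distance between sep3_c and drawer_floor above 0.15 m or (horizontal distance between sep3_c and plate1_c below 0.02 m and angle between the x axis of sep3_c and the x axis of plate1_c, either way round below 0.2 rad and horizontal distance between sep3_c and plate2_c below 0.02 m and angle between the x axis of sep3_c and the x axis of plate2_c, either way round below 0.2 rad and horizontal distance between sep3_c and plate3_c below 0.02 m and angle between the x axis of sep3_c and the x axis of plate3_c, either way round below 0.2 rad and horizontal distance between sep3_c and plate4_c below 0.02 m and angle between the x axis of sep3_c and the x axis of plate4_c, either way round below 0.2 rad and (angle between sep3_c's own z axis and vertical below 0.08 rad or angle between sep3_c's own z axis and vertical above 3.06 rad))) and linear speed of each of plate1, plate2, plate3, plate4, sep1, sep2, sep3 below 0.03 m/s and value of joint drawer below 0.008 m).
It fails at once if a bystander is moved more than 40 mm (distance of any of tape, screwdriver from where it was at the start of the episode above 0.04 m).
Of plate1, plate2, plate3, plate4 only 3 to 4 are there at a start; the rules pass over those that are not, and their reading is None.
At some moment in a run one of plate1, plate2, plate3, plate4, sep1, sep2, sep3 may be knocked a few centimetres aside while the robot is not near it.
Once in a run the grip may slacken for a moment while it holds something.
It also fails if it takes over 210 s, if anything falls off the work surface, if the arm or the gripper's body presses on something with over 40 N, if the wrist force passes 120 N, or if a joint passes its speed limit or range.

## Working session

There is one attempt and no reset: what is moved stays moved. The work goes in short steps, Python scripts to look and compute and a tool call to move; the robot and the scene stay as the last step left them, time stands still between calls to the robot, and variables do not carry over. Pictures are saved under pics/ and viewed, and the job is handed in when it is done.

Besides the shell and the picture viewer there is one more tool, called after "Call:" as name(argument=value, ...) on one line, values as JSON. carry_out: Moves the arm, as the interface text tells. Its arguments: {"type":"object","properties":{"increments":{"type":"string"},"squeeze":{"type":"number"}},"required":["increments"]}

```bash
ls; mkdir -p pics; python3 - <<'E'
from bench import r
import cv2
print(r.read_state()); print(r.pinch_z)
for n in ("scene","side","wrist"):
    m=r.camera_model(n); print(n,m)
    p,d=r.camera(n); cv2.imwrite(f"pics/{n}0.png",p)
E
```

```text
pics
{'time': 0.0, 'joint_positions': array([ 1.17844188,  0.33286536, -0.06471541,  1.46097435,  0.02162306,
        1.34991311, -0.08849999]), 'joint_vel': array([ 0.00035607,  0.00120864,  0.000884  , -0.00021785, -0.00045925,
       -0.00067931, -0.00056883]), 'joint_torque': array([-1.38246352e-03, -6.23231864e+01,  2.38508976e-02, -3.89882183e+01,
       -6.12425990e-02,  3.98320542e-02,  1.94622689e-04]), 'ee_pos': array([ 0.22571363, -0.5823822 ,  0.22174229]), 'eef_rot': array([ 8.25052814e-01, -5.65055147e-01, -6.27434212e-04, -3.76728886e-04]), 'ft_force': array([ 0.16774588, -0.43858082,  0.05390101]), 'torque': array([0.00738686, 0.02116068, 0.00098668]), 'width': 0.08710768618769228}
0.0187
scene {'K': array([[387.42278739,   0.        , 253.09149314],
       [  0.        , 387.42278739, 189.99639003],
       [  0.        ,   0.        ,   1.        ]]), 'k1': -0.11554216399136075, 'extrinsics': array([[-0.49861474,  0.70056047, -0.51048836,  1.15373504],
       [ 0.86679692,  0.40759396, -0.2872808 ,  0.2537742 ],
       [ 0.00681439, -0.58573218, -0.81047602,  1.07696
[... 278 characters left out ...]
rray([[-0.7770294 , -0.4855841 ,  0.40054138, -0.11369741],
       [-0.62920239,  0.58081546, -0.51648597,  0.71880256],
       [ 0.01815675, -0.65334638, -0.75684136,  1.28376991],
       [ 0.        ,  0.        ,  0.        ,  1.        ]])}
wrist {'K': array([[342.05131004,   0.        , 252.63818906],
       [  0.        , 342.05131004, 190.1895865 ],
       [  0.        ,   0.        ,   1.        ]]), 'k1': -0.054339341016584226, 'extrinsics': array([[ 0.36192417, -0.88965069, -0.27844666,  0.30355696],
       [-0.93220578, -0.34598181, -0.10624958, -0.55318933],
       [-0.00181247,  0.29802388, -0.9545567 ,  0.38408638],
       [ 0.        ,  0.        ,  0.        ,  1.        ]])}
```

View pics/scene0.png

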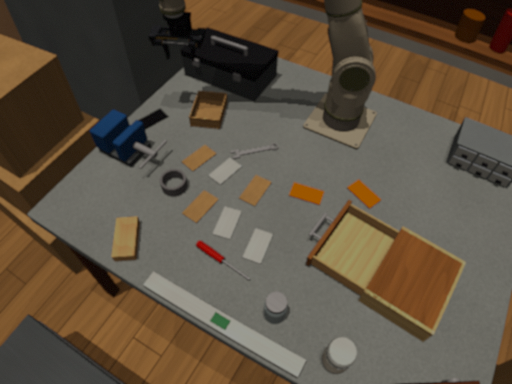

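View pics/side0.png

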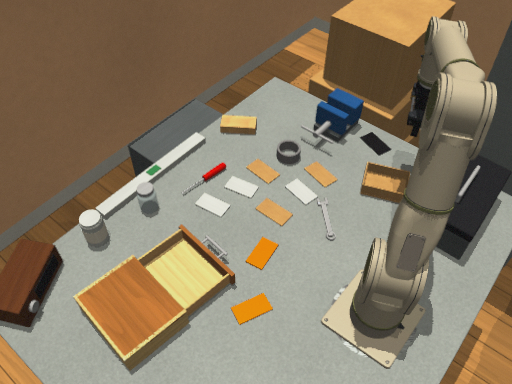

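View pics/wrist0.png

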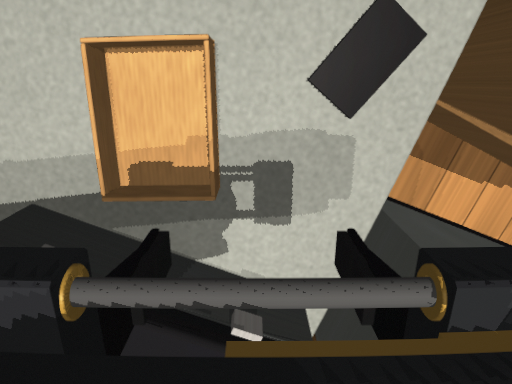

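```bash
cat > h.py <<'E'
from bench import r
import numpy as np, cv2
from scipy.spatial.transform import Rotation as R
def rays(m,px):
    k=np.array([m["k1"],0,0,0,0.])
    u=cv2.undistortPointsIter(np.asarray(px,float).reshape(-1,1,2),m["K"],k,None,None,(cv2.TERM_CRITERIA_COUNT,50,1e-9)).reshape(-1,2)
    return np.c_[u,np.ones(len(u))]
def plane(m,px,z):
    E=m["extrinsics"]; d=rays(m,px)@E[:3,:3].T; o=E[:3,3]
    return o+d*((z-o[2])/d[:,2])[:,None]
def cloud(m,D):
    h,w=D.shape; px=np.stack(np.meshgrid(np.arange(w),np.arange(h)),-1).reshape(-1,2)
    E=m["extrinsics"]; return ((rays(m,px)*D.reshape(-1,1))@E[:3,:3].T+E[:3,3]).reshape(h,w,3)
def proj(m,P):
    E=m["extrinsics"]; c=(np.asarray(P,float).reshape(-1,3)-E[:3,3])@E[:3,:3]
    x=c[:,:2]/c[:,2:]; x=x*(1+m["k1"]*(x**2).sum(1))[:,None]
    return x@m["K"][:2,:2].T+m["K"][:2,2]
def blobs(p,kind,m,z,amin=60,ztop=None):
    hsv=cv2.cvtColor(p,cv2.COLOR_BGR2HSV); H,S,V=[hsv[...,i].astype(int) for i in range(3)]
    if kind=="plate": M=(S<30)&(V>185)
    elif kind=="sep": M=(H>=8)&(H<=20)&(S>70)&(S<175)&(V>120)
    M=cv2.morphologyEx((M*255).astype(np.uint8),cv2.MORPH_OPEN,np.ones((2,2)))
    out=[]
    for c in cv2.findContours(M,cv2.RETR_EXTERNAL,cv2.CHAIN_APPROX_NONE)[0]:
        if cv2.contourArea(c)<amin: continue
        W=plane(m,c.reshape(-1,2),z)[:,:2]
        (cx,cy),(a,b),t=cv2.minAreaRect((W*1000).astype(np.float32))
        if a<b: a,b,t=b,a,t+90
        out.append((cx/1000,cy/1000,a,b,(t+90)%180-90,c.reshape(-1,2).mean(0)))
    return out
def show(n,k):
    m=r.camera_model(n); p,d=r.camera(n); cv2.imwrite(f"pics/{k}.png",p); return m,p,d
E
python3 - <<'E'
from h import *
for n in("scene","side"):
    m,p,d=show(n,n+"1"); np.save(n+"d.npy",d)
    print(n, "depth pixels", (d>0).mean())
    for k,z in(("plate",.006),("sep",.005)):
        for b in blobs(p,k,m,z):
            if 90<b[2]<140 and 45<b[3]<85: print(k,np.round(b[:5],3),b[5].astype(int))
    X=cloud(m,d)
    pts={"scene":[(349,205),(310,262),(355,240),(420,280),(398,231),(463,261),(434,330),(363,292),(320,228)],"side":[(183,230),(234,277),(190,265),(140,310),(215,248),(76,297),(126,358),(135,256),(185,312)]}[n]
    for q in pts: print(q,np.round(X[q[1],q[0]],3))
E
```

```text
scene depth pixels 0.9962056477864584
sep [ 1.04500e+00  6.90000e-02  1.02968e+02  4.79400e+01 -5.92250e+01] [208 377]
sep [  1.111  -0.111  92.159  67.814 -89.766] [139 359]
sep [  1.035  -0.111  92.578  74.011 -89.883] [156 338]
sep [  0.623  -0.243 116.813  63.552  -6.52 ] [200 206]
sep [  0.474  -0.118 115.306  64.291  -0.793] [255 190]
sep [  0.451  -0.367 115.589  63.495 -13.564] [199 157]
sep [  0.233  -0.468  95.446  81.203 -70.246] [209 112]
(349, 205) [0.409 0.186 0.057]
(310, 262) [0.638 0.159 0.031]
(355, 240) [0.492 0.249 0.016]
(420, 280) [0.555 0.461 0.072]
(398, 231) [0.425 0.355 0.061]
(463, 261) [0.438 0.559 0.078]
(434, 330) [0.677 0.537 0.074]
(363, 292) [0.651 0.332 0.037]
(320, 228) [0.499 0.134 0.002]
side depth pixels 0.9959259033203125
plate [ 6.50000e-01 -1.10000e-02  1.10041e+02  5.88770e+01  8.11100e+00] [213 204]
plate [  0.449  -0.258 109.444  60.627 -11.591] [302 191]
plate [  0.626  -0.138 109.824  59.516  11.582] [242 186]
sep [  0.466  -0.122 116.938  66.351  -0.618] [274 212]
sep [  0.442  -0.372 117.599  65.928 -13.9  ] [321 174]
sep [  0.615  -0.248 117.21   66.424  -5.78 ] [263 171]
(183, 230) [0.62  0.159 0.061]
(234, 277) [0.391 0.177 0.042]
(190, 265) [0.535 0.22  0.015]
(140, 310) [0.509 0.44  0.074]
(215, 248) [0.525 0.116 0.001]
(76, 297) [0.674 0.534 0.082]
(126, 358) [0.435 0.558 0.071]
(135, 256) [0.701 0.304 0.   ]
(185, 312) [0.41  0.362 0.07 ]
```

```bash
cat >> h.py <<'E'
def tgt(x,y,z,yaw,s=None):
    """offset (turn deg, shift m) from pose now to TCP x,y,z with jaw yaw (deg), tool down"""
    s=s or r.read_state(); R0=R.from_quat(s["eef_rot"]); a=np.radians(yaw)
    X=np.array([np.cos(a),np.sin(a),0]); Z=np.array([0,0,-1.]); T=R.from_matrix(np.c_[X,np.cross(Z,X),Z])
    t=(R0.inv()*T).as_rotvec(degrees=True); d=R0.inv().apply(np.array([x,y,z])-s["ee_pos"])
    print("turn",np.round(t,1),"shift",np.round(d,4))
def jaw():
    s=r.read_state(); x=R.from_quat(s["eef_rot"]).as_matrix()[:,0]; return np.degrees(np.arctan2(x[1],x[0]))
E
python3 -c "
from h import *
tgt(.55,-.17,.32,-100)"
```

```text
turn [ 0.   0.  31.2] shift [-0.2676 -0.4514 -0.0976]
```

Call:
carry_out(increments="0 0 4 0 0 -0.05 0.08; 0 0 10 -0.05 -0.08 -0.08 0.08; 0 0 16 -0.09 -0.14 -0.098 0.08; 0 0 20 -0.12 -0.2 -0.098 0.08; 0 0 24 -0.15 -0.25 -0.098 0.08", squeeze=25)

```text
time: 0.88
ee_pos: [0.3763, -0.3877, 0.3184]
eef_rot: [-0.689, 0.725, -0.0, 0.0]
ft_force: [0.9, 0.4, -0.0]
width: 0.0805
```

```bash
python3 -c "
from h import *
tgt(.55,-.17,.32,-100)"
```

```text
turn [-0. -0.  7.] shift [-0.2264 -0.1622 -0.0016]
```

Call:
carry_out(increments="0 0 7 -0.227 -0.162 -0.002 0.08; 0 0 7 -0.227 -0.162 -0.002 0.08; 0 0 7 -0.227 -0.162 -0.002 0.08; 0 0 7 -0.227 -0.162 -0.002 0.08; 0 0 7 -0.227 -0.162 -0.002 0.08")

```text
time: 1.5
ee_pos: [0.5514, -0.1655, 0.3204]
eef_rot: [-0.645, 0.764, 0.0, 0.001]
ft_force: [-0.1, -1.0, -0.3]
width: 0.0801
```

```bash
python3 - <<'E'
from h import *
print(jaw(), r.read_state()["joint_positions"])
m,p,d=show("wrist","w1")
for k,z in(("plate",.006),("sep",.005)):
    for b in blobs(p,k,m,z,500):
        print(k,np.round(b[:5],3),b[5].astype(int))
E
```

```text
-99.70715380073393 [ 0.53820205  0.21509184 -0.38975512  1.41705191  0.08030095  1.52460115
 -1.5873065 ]
plate [  0.449  -0.268 107.406  41.511 -10.986] [332 199]
plate [  0.628  -0.138 108.48   59.033  11.722] [223  92]
plate [ 6.51000e-01 -1.20000e-02  1.08841e+02  5.89580e+01  8.46300e+00] [128  91]
sep [  0.446  -0.376 116.27   64.067 -13.7  ] [404 190]
sep [  0.619  -0.25  115.939  63.61   -5.952] [306  84]
```

View pics/w1.png

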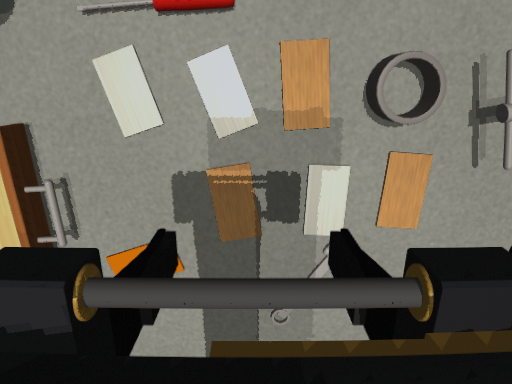

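```bash
python3 -c "
from h import *
tgt(.651,-.012,.08,-81.7)"
```

```text
turn [ -0.1   0.1 -17.8] shift [-0.1641 -0.0717  0.2406]
```

Call:
carry_out(increments="0 0 -18 -0.164 -0.072 0.12 0.08; 0 0 -18 -0.164 -0.072 0.12 0.08; 0 0 -18 -0.164 -0.072 0.18 0.08; 0 0 -18 -0.164 -0.072 0.24 0.08; 0 0 -18 -0.164 -0.072 0.24 0.08")

```text
time: 2.17
ee_pos: [0.6506, -0.0134, 0.0834]
eef_rot: [0.757, -0.653, -0.0, -0.001]
ft_force: [0.5, -0.9, 0.5]
width: 0.0802
```

```bash
python3 - <<'E'
from h import *
m,p,d=show("wrist","w2")
for k,z in(("plate",.006),("sep",.005)):
    for b in blobs(p,k,m,z,500):
        print(k,np.round(b[:5],3),b[5].astype(int))
tgt(.651,-.012,.003,-81.7)
E
```

```text
plate [ 6.2300e-01 -3.3000e-02  3.4539e+01  2.2097e+01  8.5180e+00] [274 235]
plate [ 0.643 -0.136 79.558 58.573 11.859] [398 222]
plate [ 6.8100e-01 -7.0000e-03  5.9072e+01  5.0293e+01 -8.1497e+01] [249 157]
turn [0.5 0.3 0.3] shift [ 0.0029 -0.0045  0.0714]
```

View pics/w2.png

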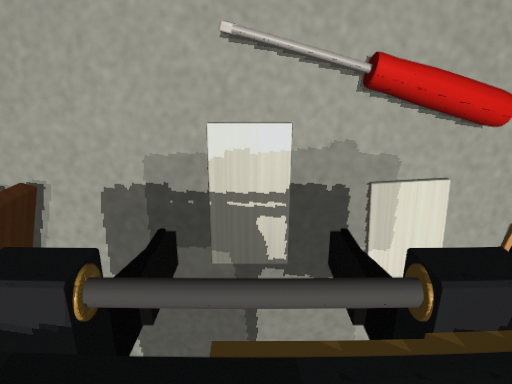

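Call:
carry_out(increments="0.5 0.3 0.3 0.003 -0.0045 0.04 0.08; 0.5 0.3 0.3 0.003 -0.0045 0.06 0.08; 0.5 0.3 0.3 0.003 -0.0045 0.0715 0.08; 0.5 0.3 0.3 0.003 -0.0045 0.0715 0.08; 0.5 0.3 0.3 0.003 -0.0045 0.0715 0.055")

```text
time: 2.85
ee_pos: [0.6522, -0.0123, 0.0046]
eef_rot: [0.757, -0.654, 0.001, -0.001]
ft_force: [0.4, 0.2, 0.1]
width: 0.0759
```

```bash
python3 -c "
from h import *
s=r.read_state();print(s['ee_pos'],s['width'],s['ft_force'])
tgt(.651,-.012,.003,-81.7)"
```

```text
[ 0.65216065 -0.01225399  0.00461812] 0.07585289092553715 [0.44504112 0.2137529  0.07901223]
turn [-0.2  0.   0. ] shift [-0.0004  0.0011  0.0016]
```

Call:
carry_out(increments="0 0 0 0 0.001 0.002 0.05; 0 0 0 0 0.001 0.002 0.05; 0 0 0 0 0.001 0.002 0.05; 0 0 0 0 0.001 0.002 0.05; 0 0 0 0 0.001 0.002 0.05")

```text
time: 3.48
ee_pos: [0.6516, -0.0124, 0.0033]
eef_rot: [0.757, -0.654, 0.001, -0.001]
ft_force: [-0.9, -0.1, 5.8]
width: 0.0593
```

Call:
carry_out(increments="0 0 0 0 0 -0.02 0.05; 0 0 0 0 0 -0.05 0.05; 0 0 0 0 0 -0.1 0.05; 0 0 0 0 0 -0.15 0.05; 0 0 0 0 0 -0.15 0.05")

```text
time: 4.1
ee_pos: [0.6535, -0.012, 0.1593]
eef_rot: [0.757, -0.654, 0.005, -0.004]
ft_force: [0.7, 0.3, -1.7]
width: 0.059
```

```bash
python3 - <<'E'
from h import *
for n in("side","scene"):
    m=r.camera_model(n); d=np.load(n+"d.npy"); p=cv2.imread(f"pics/{n}1.png")
    X=cloud(m,d); 
    box=(X[...,0]>.36)&(X[...,0]<.72)&(X[...,1]>.12)&(X[...,1]<.62)
    fl=box&(abs(X[...,2]-.015)<.004)
    hsv=cv2.cvtColor(p,cv2.COLOR_BGR2HSV)
    fl&=(hsv[...,0]>15)&(hsv[...,0]<35)&(hsv[...,1]>60)
    F=X[fl]; rc=cv2.minAreaRect((F[:,:2]*1000).astype(np.float32)); print(n,"floor",len(F),rc, np.median(F[:,2]))
    tp=box&(X[...,2]>.068)&(X[...,2]<.082); T=X[tp]; rc=cv2.minAreaRect((T[:,:2]*1000).astype(np.float32)); print("cab top",len(T),rc,np.median(T[:,2]))
    print(np.round(cv2.boxPoints(rc)))
    up=cv2.resize(p[180:370,60:260] if n=="side" else p[190:340,290:480],None,fx=3,fy=3,interpolation=cv2.INTER_CUBIC); cv2.imwrite(f"pics/{n}_dr.png",up)
s=r.read_state();print(s['ee_pos'],s['width'],s['ft_force'])
E
```

```text
side floor 2573 ((529.9506225585938, 363.1524658203125), (386.88458251953125, 243.695068359375), 84.38615417480469) 0.015321842041689182
cab top 6133 ((537.7877197265625, 357.93804931640625), (393.9478454589844, 263.32513427734375), 83.53699493408203) 0.07448689353453575
[[385. 177.]
 [646. 147.]
 [691. 539.]
 [429. 568.]]
scene floor 3088 ((547.806396484375, 358.9140625), (388.3026428222656, 243.22402954101562), 82.54407501220703) 0.01451777402865817
cab top 6044 ((539.9525756835938, 363.83349609375), (386.32464599609375, 264.5235900878906), 84.13436889648438) 0.07336724750781032
[[389. 185.]
 [652. 158.]
 [691. 542.]
 [428. 570.]]
[ 0.65349439 -0.01198126  0.15934902] 0.059039352318455925 [ 0.72322372  0.30596295 -1.6755035 ]
```

View pics/side_dr.png

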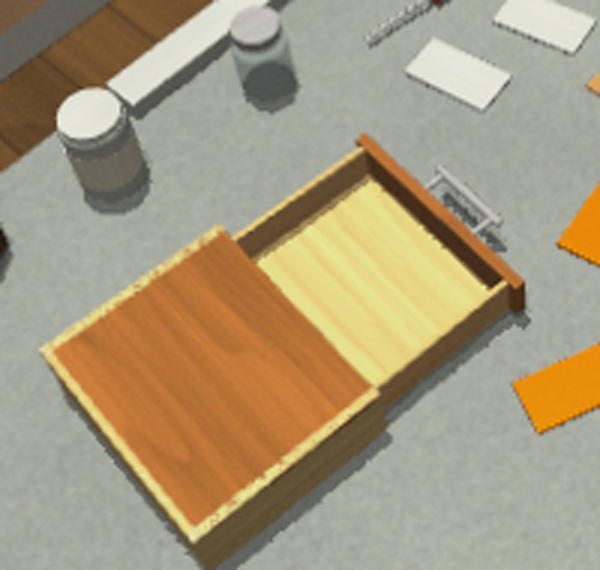

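```bash
python3 - <<'E'
from h import *
m=r.camera_model("side")
for q,z in(((184.3,240),.015),((225,274.7),.015),((134,256),.074),((186.7,310.7),.074),((74.5,297),.074),((126,358),.074),((180.7,225.3),.062),((234.3,275),.062),((206,236.5),.04),((226,254),.04)): print(q,np.round(plane(m,[q],z)[0],4))
E
```

```text
(184.3, 240) [0.6153 0.1637 0.015 ]
(225, 274.7) [0.4279 0.1764 0.015 ]
(134, 256) [0.6566 0.3298 0.074 ]
(186.7, 310.7) [0.4075 0.3569 0.074 ]
(74.5, 297) [0.6826 0.5353 0.074 ]
(126, 358) [0.4335 0.5587 0.074 ]
(180.7, 225.3) [0.6376 0.1508 0.062 ]
(234.3, 275) [0.3861 0.1797 0.062 ]
(206, 236.5) [0.5574 0.1204 0.04  ]
(226, 254) [0.4642 0.1294 0.04  ]
```

```bash
python3 -c "
from h import *
tgt(.522,.259,.16,-6.5)"
```

```text
turn [ -0.5  -0.5 -75.2] shift [-0.2872  0.0908 -0.0022]
```

Call:
carry_out(increments="0 0 -10 -0.05 0.015 0 0.05; 0 0 -20 -0.105 0.035 0 0.05; 0 0 -30 -0.16 0.052 0 0.05; 0 0 -40 -0.215 0.068 0 0.05; 0 0 -50 -0.26 0.082 0 0.05")

```text
time: 4.72
ee_pos: [0.5329, 0.2354, 0.1579]
eef_rot: [0.963, -0.269, 0.006, -0.002]
ft_force: [1.3, -0.2, -1.1]
width: 0.0589
```

```bash
python3 -c "
from h import *
tgt(.522,.259,.12,-6.5)"
```

```text
turn [ -0.2  -0.6 -24.8] shift [-0.022  -0.0143  0.0378]
```

Call:
carry_out(increments="-0.2 -0.6 -10 -0.022 -0.0143 0 0.05; -0.2 -0.6 -20 -0.022 -0.0143 0.01 0.05; -0.2 -0.6 -24.8 -0.022 -0.0143 0.038 0.05; -0.2 -0.6 -24.8 -0.022 -0.0143 0.038 0.05; -0.2 -0.6 -24.8 -0.022 -0.0143 0.038 0.05")

```text
time: 5.35
ee_pos: [0.5221, 0.2591, 0.1206]
eef_rot: [0.998, -0.057, 0.0, -0.0]
ft_force: [-0.7, -0.2, -0.1]
width: 0.0594
```

```bash
python3 - <<'E'
from h import *
tgt(.522,.259,.0195,-6.5)
m,p,d=show("wrist","w3")
E
```

```text
turn [-0.  -0.  -0.1] shift [-0.0002  0.0002  0.1011]
```

View pics/w3.png

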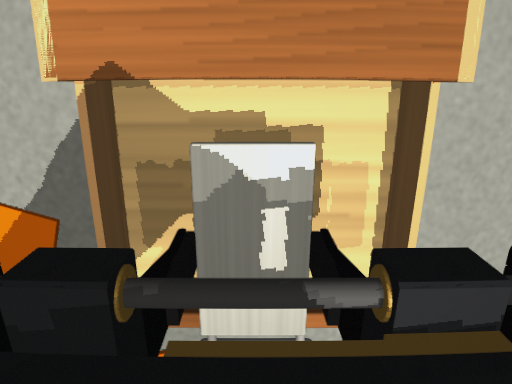

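```bash
python3 - <<'E'
from h import *
m=r.camera_model("wrist")
for q,z in(((60,80),.074),((458,80),.074),((112,85),.06),((404,82),.06),((192,144),.1235),((315,143),.1235)): print(q,np.round(plane(m,[q],z)[0],4))
E
```

```text
(60, 80) [0.4194 0.3572 0.074 ]
(458, 80) [0.6551 0.3304 0.074 ]
(112, 85) [0.4446 0.3509 0.06  ]
(404, 82) [0.6281 0.3319 0.06  ]
(192, 144) [0.5014 0.3171 0.1235]
(315, 143) [0.5589 0.311  0.1235]
```

Call:
carry_out(increments="0 0 0 0 0 0.04 0.05; 0 0 0 0 0 0.08 0.05; 0 0 0 0 0 0.095 0.05; 0 0 0 0 0 0.1 0.05; 0 0 0 0 0 0.1 0.05")

```text
time: 6.02
ee_pos: [0.5232, 0.2598, 0.0221]
eef_rot: [0.998, -0.057, 0.001, -0.001]
ft_force: [-0.4, -0.1, -0.5]
width: 0.0591
```

Lower the rest and release.

Call:
carry_out(increments="0 0 0 -0.001 0 0.002 0.05; 0 0 0 -0.001 0 0.003 0.05; 0 0 0 -0.001 0 0.003 0.075; 0 0 0 -0.001 0 0.003 0.075; 0 0 0 -0.001 0 0.003 0.075")

```text
time: 6.65
ee_pos: [0.5223, 0.26, 0.0192]
eef_rot: [0.998, -0.057, 0.002, -0.001]
ft_force: [-0.4, -0.3, -0.9]
width: 0.0737
```

Call:
carry_out(increments="0 0 0 0 0 -0.03 0.08; 0 0 0 0 0 -0.08 0.08; 0 0 0 0 0 -0.14 0.08; 0 0 0 0 0 -0.18 0.08; 0 0 0 0 0 -0.18 0.08")

```text
time: 7.28
ee_pos: [0.5231, 0.2608, 0.2026]
eef_rot: [0.998, -0.057, 0.004, -0.002]
ft_force: [-0.1, 0.7, -0.7]
width: 0.0799
```

```bash
python3 - <<'E'
from h import *
m,p,d=show("wrist","w4")
m2,p2,d2=show("side","s4")
print(jaw(),r.read_state()["ee_pos"])
for k,z in(("plate",.006),("sep",.005)):
    for b in blobs(p2,k,m2,z):
        if 70<b[2]<140 and 35<b[3]<85: print(k,np.round(b[:5],3),b[5].astype(int))
tgt(.469,-.123,.08,-91)
E
```

```text
-6.577900630941984 [0.52170467 0.25953056 0.19891177]
plate [  0.75    0.558  84.425  69.63  -64.758] [ 60 300]
plate [ 7.83000e-01 -6.60000e-02  1.16466e+02  5.08400e+01  8.54760e+01] [196 177]
plate [  0.134  -0.629 114.649  60.653 -63.782] [425 173]
sep [  0.466  -0.123 117.142  66.298  -0.992] [274 212]
sep [  0.442  -0.372 117.601  66.241 -13.952] [321 175]
sep [  0.615  -0.248 118.035  66.419  -5.654] [264 171]
turn [-0.2 -0.1 84.4] shift [-0.0089  0.3862  0.1183]
```

View pics/w4.png

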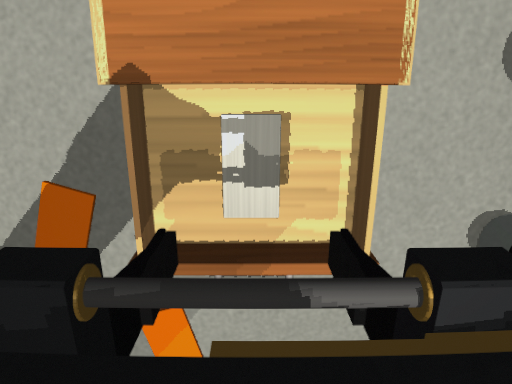

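View pics/s4.png

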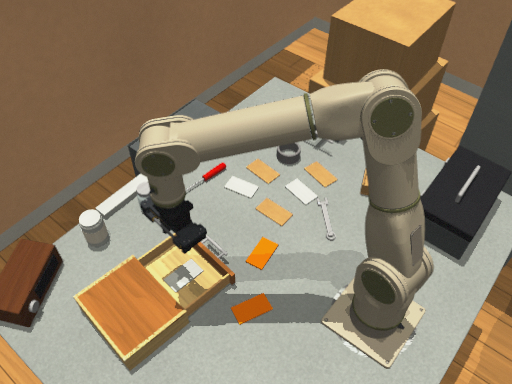

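Call:
carry_out(increments="0 0 10 0 0.06 0 0.08; 0 0 20 -0.002 0.12 0 0.08; 0 0 30 -0.004 0.18 0 0.08; 0 0 40 -0.006 0.24 0.02 0.08; 0 0 50 -0.008 0.30 0.04 0.08")

```text
time: 8.0
ee_pos: [0.4784, -0.0383, 0.1573]
eef_rot: [0.879, -0.477, 0.001, -0.001]
ft_force: [-0.1, -0.2, -0.6]
width: 0.0801
```

```bash
python3 -c "
from h import *
tgt(.469,-.123,.12,-91)"
```

```text
turn [-0.1  0.  34.1] shift [0.0659 0.0542 0.0372]
```

Call:
carry_out(increments="0 0 10 0.066 0.054 0.037 0.08; 0 0 20 0.066 0.054 0.037 0.08; 0 0 30 0.066 0.054 0.037 0.08; 0 0 34 0.066 0.054 0.037 0.08; 0 0 34 0.066 0.054 0.037 0.08")

```text
time: 8.62
ee_pos: [0.4683, -0.1229, 0.1188]
eef_rot: [-0.701, 0.713, 0.001, 0.0]
ft_force: [0.7, 1.5, -0.0]
width: 0.0799
```

```bash
python3 - <<'E'
from h import *
m,p,d=show("wrist","w5")
for k,z in(("plate",.006),("sep",.005)):
    for b in blobs(p,k,m,z,500):
        print(k,np.round(b[:5],3),b[5].astype(int))
tgt(.469,-.123,.003,-91)
E
```

```text
plate [  0.452  -0.259 109.151  59.045 -11.32 ] [411 197]
plate [  0.596  -0.145  59.121  42.459 -78.491] [278  24]
sep [ 0.43  -0.139 36.292 21.039  7.272] [273 226]
sep [  0.434  -0.353  59.72   27.666 -11.181] [502 222]
sep [ 0.496 -0.125 64.283 63.247 89.138] [254 151]
sep [ 0.588 -0.247 63.909 52.917 84.223] [414  33]
turn [-0.   0.1  0.2] shift [ 0.0003 -0.0005  0.1161]
```

View pics/w5.png

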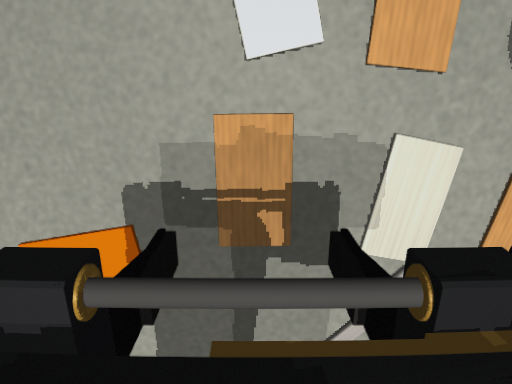

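Call:
carry_out(increments="0 0 0 0.001 -0.0015 0.05 0.08; 0 0 0 0.001 -0.0015 0.09 0.08; 0 0 0 0.001 -0.0015 0.11 0.08; 0 0 0 0.001 -0.0015 0.1155 0.08; 0 0 0 0.001 -0.0015 0.116 0.08")

```text
time: 9.3
ee_pos: [0.4701, -0.1235, 0.0033]
eef_rot: [-0.702, 0.712, 0.001, 0.001]
ft_force: [0.7, -0.8, 0.7]
width: 0.0804
```

```bash
python3 -c "
from h import *
tgt(.470,-.124,.0025,-91)"
```

```text
turn [-0.   0.1  0.2] shift [0.0005 0.0001 0.0008]
```

Call:
carry_out(increments="0 0 0 0 0 0.0005 0.055; 0 0 0 0 0 0.0005 0.055; 0 0 0 0 0 0.0005 0.055; 0 0 0 0 0 0.0005 0.055; 0 0 0 0 0 0.0005 0.055")

```text
time: 9.93
ee_pos: [0.4705, -0.1238, 0.0033]
eef_rot: [-0.702, 0.712, 0.0, 0.001]
ft_force: [-1.2, -0.4, 5.8]
width: 0.0626
```

Call:
carry_out(increments="0 0 0 0 0 -0.02 0.055; 0 0 0 0 0 -0.05 0.055; 0 0 0 0 0 -0.1 0.055; 0 0 -5 0 0 -0.15 0.055; 0 0 -10 0 0 -0.17 0.055")

```text
time: 10.55
ee_pos: [0.4714, -0.1241, 0.1762]
eef_rot: [0.763, -0.647, 0.002, -0.001]
ft_force: [-0.5, 0.6, -1.0]
width: 0.0627
```

```bash
python3 -c "
from h import *
tgt(.522,.259,.16,-6.5)"
```

```text
turn [ -0.2  -0.2 -74.1] shift [-0.3698 -0.1123  0.0164]
```

Call:
carry_out(increments="0 0 -10 -0.058 -0.018 0 0.055; 0 0 -20 -0.115 -0.035 0 0.055; 0 0 -30 -0.175 -0.053 0 0.055; 0 0 -40 -0.23 -0.07 0 0.055; 0 0 -50 -0.29 -0.088 0 0.055")

```text
time: 11.18
ee_pos: [0.5111, 0.1775, 0.1764]
eef_rot: [0.965, -0.262, 0.003, -0.0]
ft_force: [1.2, -0.4, -0.1]
width: 0.0629
```

```bash
python3 -c "
from h import *
tgt(.522,.259,.12,-6.5)"
```

```text
turn [ -0.1  -0.3 -23.9] shift [-0.032  -0.0758  0.0564]
```

Call:
carry_out(increments="0 0 -10 -0.022 -0.05 0 0.055; 0 0 -20 -0.032 -0.0758 0.03 0.055; 0 0 -23.9 -0.032 -0.0758 0.0564 0.055; 0 0 -23.9 -0.032 -0.0758 0.0564 0.055; 0 0 -23.9 -0.032 -0.0758 0.0564 0.055")

```text
time: 11.8
ee_pos: [0.5225, 0.2589, 0.121]
eef_rot: [0.998, -0.057, 0.003, 0.0]
ft_force: [-0.1, 0.6, -0.1]
width: 0.0625
```

```bash
python3 - <<'E'
from h import *
tgt(.522,.259,.025,-6.5)
m,p,d=show("wrist","w6")
E
```

```text
turn [-0.  -0.3 -0.1] shift [-0.001  -0.0001  0.096 ]
```

View pics/w6.png

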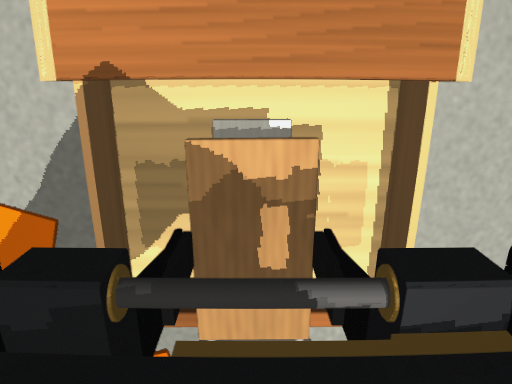

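Call:
carry_out(increments="0 -0.3 0 -0.001 0 0.04 0.055; 0 -0.3 0 -0.001 0 0.075 0.055; 0 -0.3 0 -0.001 0 0.09 0.055; 0 -0.3 0 -0.001 0 0.095 0.055; 0 -0.3 0 -0.001 0 0.0965 0.055")

```text
time: 12.48
ee_pos: [0.5231, 0.2594, 0.026]
eef_rot: [0.998, -0.058, 0.001, -0.001]
ft_force: [-0.9, 0.6, -0.3]
width: 0.0627
```

Call:
carry_out(increments="0 0 0 0 0 0.001 0.055; 0 0 0 0 0 0.001 0.055; 0 0 0 0 0 0.001 0.08; 0 0 0 0 0 0.001 0.08; 0 0 0 0 0 0.001 0.08")

```text
time: 13.1
ee_pos: [0.5231, 0.2593, 0.025]
eef_rot: [0.998, -0.058, 0.001, -0.001]
ft_force: [-0.9, -0.4, -0.1]
width: 0.0785
```

Call:
carry_out(increments="0 0 0 0 0 -0.03 0.08; 0 0 0 0 0 -0.08 0.08; 0 0 0 0 0 -0.13 0.08; 0 0 0 0 0 -0.17 0.08; 0 0 0 0 0 -0.17 0.08")

```text
time: 13.72
ee_pos: [0.5238, 0.2603, 0.1983]
eef_rot: [0.998, -0.058, 0.004, -0.002]
ft_force: [-0.1, 0.4, 0.3]
width: 0.0795
```

```bash
python3 - <<'E'
from h import *
m,p,d=show("wrist","w7")
m2,p2,d2=show("side","s7")
print(jaw(),r.read_state()["ee_pos"])
for b in blobs(p,"sep",m,.026): print(np.round(b[:5],3),b[5].astype(int))
tgt(.627,-.138,.12,-78.3)
E
```

```text
-6.608409504893046 [0.52256402 0.25900828 0.19472478]
[ 0.475  0.273 38.148  8.178 -6.733] [200 162]
[ 0.588  0.267 59.356 15.237  1.286] [312 157]
[ 0.555  0.291 41.191  7.6   80.996] [279 136]
[ 0.565  0.291 42.045  7.829 83.429] [288 134]
[  0.629   0.253 146.587   8.823  83.602] [355 160]
[  0.402   0.274 161.932   6.955  83.422] [128 164]
[  0.524   0.264 205.65  169.299  -6.685] [239 146]
[ 0.507  0.367 30.978  8.295 -3.107] [221  60]
[  0.577   0.366  22.943   7.792 -12.24 ] [295  53]
[ 0.598  0.363 19.659 10.065 29.189] [316  53]
[ 0.644  0.364 32.8    9.106 -3.614] [365  46]
[ 0.457  0.386 27.708 11.103 -1.007] [162  44]
[ 0.433  0.392 17.678  8.246  4.192] [136  42]
[ 0.398  0.385 51.388 12.374 83.888] [99 53]
[  0.417   0.418  36.493   5.853 -10.736] [111  14]
turn [-0.2 -0.1 71.7] shift [0.1492 0.3824 0.0748]
```

View pics/w7.png

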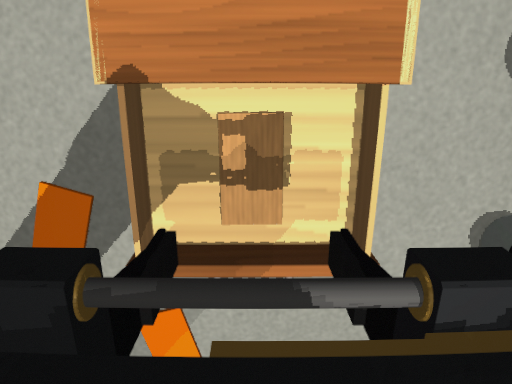

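View pics/s7.png

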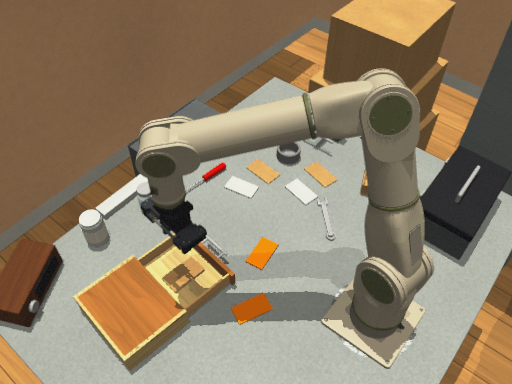

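Call:
carry_out(increments="0 0 10 0.02 0.055 0 0.08; 0 0 20 0.042 0.11 0 0.08; 0 0 30 0.065 0.165 0 0.08; 0 0 40 0.085 0.22 0.02 0.08; 0 0 50 0.11 0.28 0.04 0.08")

```text
time: 14.45
ee_pos: [0.5977, -0.0288, 0.1544]
eef_rot: [0.879, -0.477, 0.0, -0.0]
ft_force: [0.9, 0.8, 0.4]
width: 0.0799
```

```bash
python3 -c "
from h import *
tgt(.627,-.138,.12,-78.3)"
```

```text
turn [-0.1 -0.  21.4] shift [0.1075 0.035  0.0344]
```

Call:
carry_out(increments="0 0 10 0.05 0.015 0.01 0.08; 0 0 20 0.1 0.035 0.034 0.08; 0 0 21.4 0.1075 0.035 0.0345 0.08; 0 0 21.4 0.1075 0.035 0.0345 0.08; 0 0 21.4 0.1075 0.035 0.0345 0.08")

```text
time: 15.08
ee_pos: [0.627, -0.1358, 0.12]
eef_rot: [0.776, -0.63, 0.0, -0.001]
ft_force: [-0.6, -0.2, 0.4]
width: 0.0802
```

```bash
python3 - <<'E'
from h import *
m,p,d=show("wrist","w8")
for k,z in(("plate",.006),("sep",.005)):
    for b in blobs(p,k,m,z,500):
        print(k,np.round(b[:5],3),b[5].astype(int))
tgt(.627,-.138,.003,-78.3)
E
```

```text
plate [  0.502  -0.257  45.315  23.912 -77.391] [345 334]
plate [ 0.595 -0.151 35.22  22.486 13.044] [263 222]
plate [  0.656  -0.133  59.054  54.036 -78.078] [255 151]
sep [  0.626  -0.251 104.038  63.687  -5.581] [385 204]
turn [-0.1  0.   0.2] shift [0.002  0.0008 0.1172]
```

View pics/w8.png

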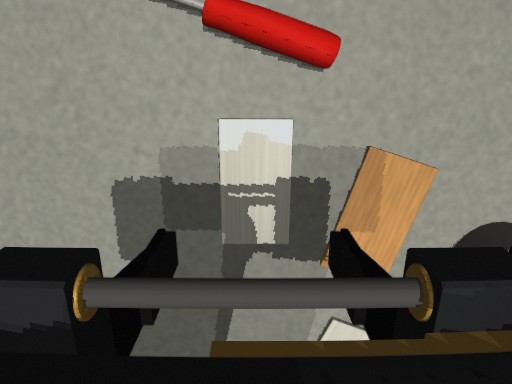

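Call:
carry_out(increments="0 0 0.2 0.003 -0.0007 0.05 0.08; 0 0 0.2 0.003 -0.0007 0.09 0.08; 0 0 0.2 0.003 -0.0007 0.11 0.08; 0 0 0.2 0.003 -0.0007 0.1165 0.08; 0 0 0.2 0.003 -0.0007 0.1175 0.08")

```text
time: 15.75
ee_pos: [0.6294, -0.1384, 0.0038]
eef_rot: [0.775, -0.631, 0.001, -0.001]
ft_force: [0.1, 0.3, 0.2]
width: 0.0801
```

Call:
carry_out(increments="0 0 0 0 0 0.0005 0.05; 0 0 0 0 0 0.0005 0.05; 0 0 0 0 0 0.0005 0.05; 0 0 0 0 0 0.0005 0.05; 0 0 0 0 0 0.0005 0.05")

```text
time: 16.38
ee_pos: [0.6298, -0.1385, 0.0039]
eef_rot: [0.775, -0.631, 0.001, -0.001]
ft_force: [-1.2, 0.2, 5.7]
width: 0.0585
```

Call:
carry_out(increments="0 0 0 0 0 -0.02 0.05; 0 0 0 0 0 -0.05 0.05; 0 0 0 0 0 -0.1 0.05; 0 0 -5 0 0 -0.15 0.05; 0 0 -10 0 0 -0.17 0.05")

```text
time: 17.0
ee_pos: [0.6304, -0.1385, 0.1787]
eef_rot: [0.828, -0.56, 0.004, -0.002]
ft_force: [1.0, -0.5, -1.9]
width: 0.0587
```

```bash
python3 -c "
from h import *
tgt(.522,.259,.175,-6.5)"
```

```text
turn [ -0.3  -0.4 -61.6] shift [-0.4093 -0.0474  0.0025]
```

Call:
carry_out(increments="0 0 -10 -0.058 -0.007 0 0.05; 0 0 -20 -0.115 -0.014 0 0.05; 0 0 -30 -0.175 -0.02 0 0.05; 0 0 -40 -0.235 -0.027 0 0.05; 0 0 -50 -0.295 -0.034 0 0.05")

```text
time: 17.62
ee_pos: [0.5513, 0.1495, 0.179]
eef_rot: [0.988, -0.155, 0.005, -0.0]
ft_force: [1.8, 0.3, -1.8]
width: 0.0587
```

```bash
python3 -c "
from h import *
tgt(.522,.259,.12,-6.5)"
```

```text
turn [ -0.   -0.6 -11.3] shift [-0.062  -0.0951  0.0586]
```

Call:
carry_out(increments="0 0 -5 -0.031 -0.048 0 0.05; 0 -0.5 -11.3 -0.062 -0.0951 0.01 0.05; 0 -0.6 -11.3 -0.062 -0.0951 0.058 0.05; 0 -0.6 -11.3 -0.062 -0.0951 0.058 0.05; 0 -0.6 -11.3 -0.062 -0.0951 0.058 0.05")

```text
time: 18.25
ee_pos: [0.5229, 0.2585, 0.1224]
eef_rot: [0.998, -0.058, 0.001, -0.001]
ft_force: [-0.3, 0.7, -0.9]
width: 0.0588
```

```bash
python3 - <<'E'
from h import *
tgt(.522,.259,.031,-6.5)
m,p,d=show("wrist","w9")
E
```

```text
turn [-0.1 -0.1 -0.1] shift [-0.001  -0.0003  0.0914]
```

View pics/w9.png

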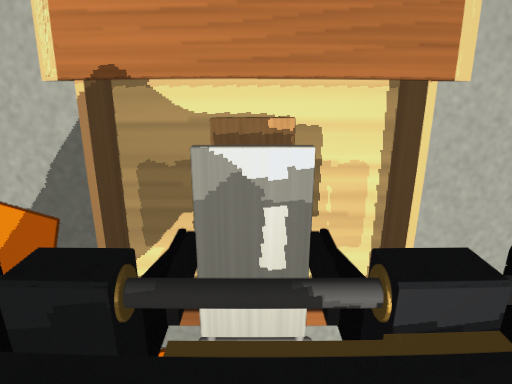

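Call:
carry_out(increments="0 0 0 -0.001 0 0.04 0.05; 0 0 0 -0.001 0 0.07 0.05; 0 0 0 -0.001 0 0.084 0.05; 0 0 0 -0.001 0 0.09 0.05; 0 0 0 -0.001 0 0.091 0.05")

```text
time: 18.92
ee_pos: [0.523, 0.2591, 0.0327]
eef_rot: [0.998, -0.058, 0.002, -0.001]
ft_force: [-0.5, 0.8, -0.8]
width: 0.0589
```

```bash
python3 -c "
from h import *
s=r.read_state();print(s['ee_pos'],s['ft_force'],s['width'])"
```

```text
[0.52302401 0.25912048 0.03272593] [-0.52768426  0.75631525 -0.84985872] 0.058917147647908695
```

Call:
carry_out(increments="0 0 0 0 0 0.002 0.05; 0 0 0 0 0 0.0022 0.05; 0 0 0 0 0 0.0022 0.075; 0 0 0 0 0 0.0022 0.075; 0 0 0 0 0 0.0022 0.075")

```text
time: 19.55
ee_pos: [0.5231, 0.2592, 0.0307]
eef_rot: [0.998, -0.058, 0.002, -0.001]
ft_force: [0.2, -0.5, 0.4]
width: 0.0739
```

Call:
carry_out(increments="0 0 0 0 0 -0.03 0.08; 0 0 0 0 0 -0.08 0.08; 0 0 0 0 0 -0.13 0.08; 0 0 0 0 0 -0.165 0.08; 0 0 0 0 0 -0.165 0.08")

```text
time: 20.18
ee_pos: [0.5237, 0.2598, 0.1986]
eef_rot: [0.998, -0.058, 0.004, -0.002]
ft_force: [-0.2, 0.3, -1.0]
width: 0.0799
```

```bash
python3 - <<'E'
from h import *
m,p,d=show("wrist","w10")
m2,p2,d2=show("side","s10")
print(jaw(),r.read_state()["ee_pos"])
for b in blobs(p2,"sep",m2,.005):
    if 90<b[2]<140 and 50<b[3]<75: print(np.round(b[:5],3),b[5].astype(int))
tgt(.618,-.250,.12,-96)
E
```

```text
-6.644189284873432 [0.52249364 0.25870746 0.19540352]
[  0.442  -0.372 117.601  66.241 -13.952] [321 175]
[  0.615  -0.248 118.035  66.419  -5.654] [264 172]
turn [-0.2 -0.  89.4] shift [0.1535 0.4944 0.0748]
```

View pics/w10.png

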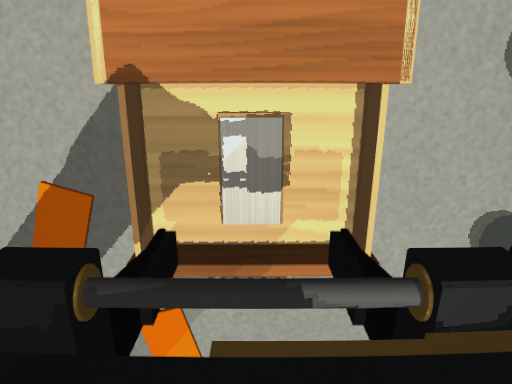

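View pics/s10.png

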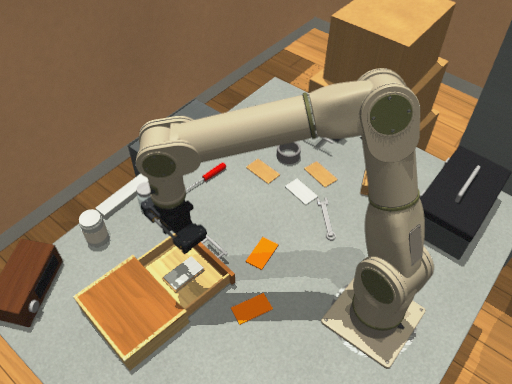

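Call:
carry_out(increments="0 0 10 0.018 0.058 0 0.08; 0 0 20 0.036 0.115 0 0.08; 0 0 30 0.054 0.174 0 0.08; 0 0 40 0.072 0.23 0.02 0.08; 0 0 50 0.09 0.29 0.04 0.08")

```text
time: 20.9
ee_pos: [0.5774, -0.0388, 0.1543]
eef_rot: [0.879, -0.477, 0.001, -0.001]
ft_force: [1.8, -0.0, 0.0]
width: 0.08
```

```bash
python3 -c "
from h import *
tgt(.618,-.25,.12,-96)"
```

```text
turn [-0.1  0.1 39. ] shift [0.1992 0.0811 0.034 ]
```

Call:
carry_out(increments="0 0 10 0.058 0.024 0.01 0.08; 0 0 20 0.115 0.047 0.02 0.08; 0 0 30 0.17 0.07 0.034 0.08; 0 0 39 0.199 0.081 0.034 0.08; 0 0 39 0.199 0.081 0.034 0.08")

```text
time: 21.52
ee_pos: [0.6165, -0.2531, 0.1175]
eef_rot: [-0.667, 0.745, 0.001, -0.0]
ft_force: [-0.1, 0.7, -0.6]
width: 0.0799
```

```bash
python3 - <<'E'
from h import *
m,p,d=show("wrist","w11")
for k,z in(("plate",.006),("sep",.005)):
    for b in blobs(p,k,m,z,500):
        print(k,np.round(b[:5],3),b[5].astype(int))
tgt(.618,-.25,.003,-96)
E
```

```text
plate [ 0.474 -0.272 44.332 36.639 83.449] [288 325]
sep [ 0.645 -0.252 64.632 64.237 -6.257] [248 152]
turn [ 0.   0.1 -0. ] shift [-1.000e-04 -1.000e-03  1.151e-01]
```

View pics/w11.png

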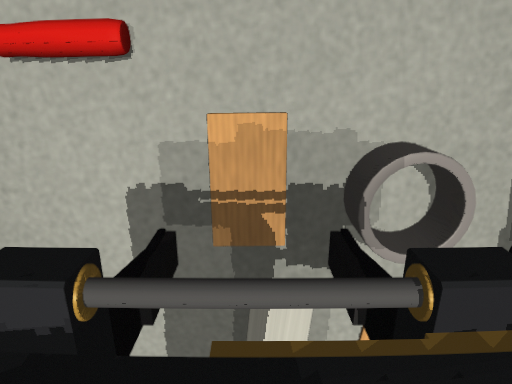

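```bash
python3 - <<'E'
from h import *
m=r.camera_model("wrist")
print(plane(m,[(417,206)],.045))
tgt(.6195,-.2495,.003,-96)
E
```

```text
[[ 0.60194652 -0.37092583  0.045     ]]
turn [ 0.   0.1 -0. ] shift [-0.0008 -0.0025  0.1151]
```

Call:
carry_out(increments="0 0 0 -0.001 -0.003 0.05 0.08; 0 0 0 -0.001 -0.003 0.09 0.08; 0 0 0 -0.001 -0.003 0.109 0.08; 0 0 0 -0.001 -0.003 0.1145 0.08; 0 0 0 -0.001 -0.003 0.1155 0.08")

```text
time: 22.2
ee_pos: [0.6209, -0.2491, 0.0038]
eef_rot: [-0.669, 0.743, 0.0, 0.001]
ft_force: [0.6, -0.1, -0.6]
width: 0.0801
```

Call:
carry_out(increments="0 0 0 0 0 0.0005 0.055; 0 0 0 0 0 0.0005 0.055; 0 0 0 0 0 0.0005 0.055; 0 0 0 0 0 0.0005 0.055; 0 0 0 0 0 0.0005 0.055")

```text
time: 22.82
ee_pos: [0.6214, -0.2494, 0.0041]
eef_rot: [-0.669, 0.743, -0.0, 0.001]
ft_force: [0.2, 0.2, 5.5]
width: 0.0622
```

Call:
carry_out(increments="0 0 0 0 0 0 0.068; 0 0 0 0 0 0.0015 0.068; 0 0 0 0 0 0.0018 0.055; 0 0 0 0 0 0.0018 0.055; 0 0 0 0 0 0.0018 0.055")

```text
time: 23.45
ee_pos: [0.6213, -0.2494, 0.0022]
eef_rot: [-0.669, 0.743, -0.0, 0.001]
ft_force: [-0.1, 0.4, 0.6]
width: 0.0635
```

Call:
carry_out(increments="0 0 0 0 0 -0.015 0.055; 0 0 0 0 0 -0.04 0.055; 0 0 0 0 0 -0.09 0.055; 0 0 -5 0 0 -0.14 0.055; 0 0 -10 0 0 -0.17 0.055")

```text
time: 24.08
ee_pos: [0.622, -0.2497, 0.1766]
eef_rot: [0.732, -0.681, 0.002, -0.002]
ft_force: [0.3, -0.1, -1.0]
width: 0.0637
```

```bash
python3 -c "
from h import *
m,p,d=show('wrist','w12')
tgt(.522,.259,.175,-6.5)"
```

```text
turn [ -0.4  -0.5 -79.1] shift [-0.5154  0.0616  0.0036]
```

View pics/w12.png

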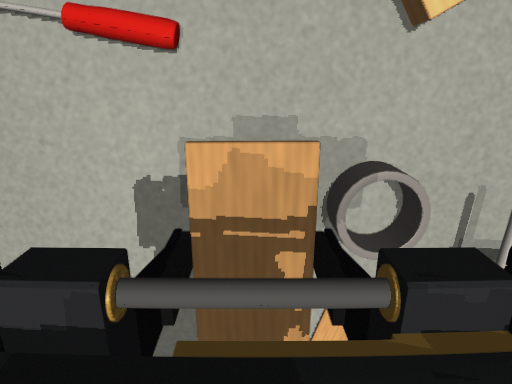

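Call:
carry_out(increments="0 0 -10 -0.058 0.007 0 0.055; 0 0 -20 -0.115 0.014 0 0.055; 0 0 -30 -0.175 0.02 0 0.055; 0 0 -40 -0.235 0.027 0 0.055; 0 0 -50 -0.295 0.034 0 0.055")

```text
time: 24.75
ee_pos: [0.566, 0.0432, 0.1803]
eef_rot: [0.953, -0.303, 0.006, -0.001]
ft_force: [1.7, 0.4, -0.3]
width: 0.0633
```

```bash
python3 -c "
from h import *
tgt(.522,.259,.15,-6.5)"
```

```text
turn [ -0.1  -0.6 -28.8] shift [-0.1608 -0.1507  0.0294]
```

Call:
carry_out(increments="0 0 -8 -0.04 -0.037 0 0.055; 0 -0.2 -16 -0.08 -0.075 0 0.055; 0 -0.4 -24 -0.12 -0.113 0.01 0.055; 0 -0.6 -28.8 -0.161 -0.151 0.03 0.055; 0 -0.6 -28.8 -0.161 -0.151 0.03 0.055")

```text
time: 25.38
ee_pos: [0.5189, 0.2643, 0.1491]
eef_rot: [0.999, -0.052, -0.0, -0.002]
ft_force: [0.2, -0.5, 0.2]
width: 0.0633
```

```bash
python3 - <<'E'
from h import *
tgt(.522,.259,.035,-6.5)
m,p,d=show("wrist","w13")
E
```

```text
turn [-0.2  0.   0.5] shift [0.0037 0.0053 0.1141]
```

View pics/w13.png

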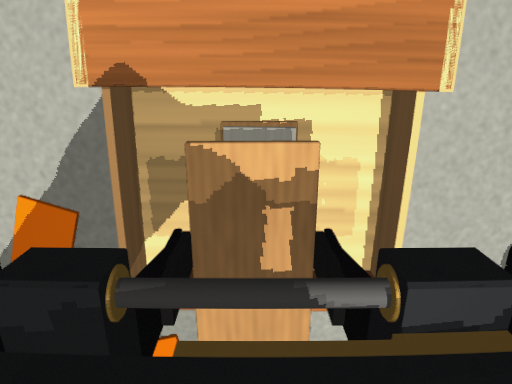

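Call:
carry_out(increments="0 0 0.5 0.0035 0.005 0.04 0.055; 0 0 0.5 0.0035 0.005 0.08 0.055; 0 0 0.5 0.0035 0.005 0.102 0.055; 0 0 0.5 0.0035 0.005 0.109 0.055; 0 0 0.5 0.0035 0.005 0.111 0.055")

```text
time: 26.05
ee_pos: [0.5244, 0.2564, 0.0395]
eef_rot: [0.998, -0.059, 0.001, -0.001]
ft_force: [-0.4, -0.5, -0.2]
width: 0.0631
```

```bash
python3 -c "
from h import *
s=r.read_state();print(s['ee_pos'],s['ft_force'],s['width']);tgt(.522,.259,.035,-6.5)"
```

```text
[0.52443309 0.25643109 0.03946085] [-0.43179276 -0.51954874 -0.22236274] 0.06312603324838677
turn [-0.2 -0.1 -0.3] shift [-0.0027 -0.0023  0.0045]
```

Call:
carry_out(increments="0 0 0 -0.0025 -0.0023 0.003 0.055; 0 0 0 -0.0025 -0.0023 0.0045 0.055; 0 0 0 -0.0025 -0.0023 0.0048 0.055; 0 0 0 -0.0025 -0.0023 0.0048 0.08; 0 0 0 -0.0025 -0.0023 0.0048 0.08")

```text
time: 26.68
ee_pos: [0.5223, 0.2591, 0.0348]
eef_rot: [0.998, -0.059, 0.001, -0.001]
ft_force: [0.6, -0.4, 0.3]
width: 0.0754
```

Call:
carry_out(increments="0 0 0 0 0 0 0.08; 0 0 0 0 0 -0.03 0.08; 0 0 0 0 0 -0.08 0.08; 0 0 0 0 0 -0.13 0.08; 0 0 0 0 0 -0.16 0.08")

```text
time: 27.3
ee_pos: [0.5224, 0.2592, 0.1975]
eef_rot: [0.998, -0.059, 0.002, -0.002]
ft_force: [0.8, 0.9, -0.3]
width: 0.0797
```

```bash
python3 - <<'E'
from h import *
m,p,d=show("wrist","w14")
m2,p2,d2=show("side","s14")
print(jaw(),r.read_state()["ee_pos"])
tgt(.4505,-.259,.12,-101.3)
E
```

```text
-6.768861976024381 [0.52328852 0.25977269 0.19850108]
turn [-0.6 -0.  94.5] shift [-0.0117  0.5242  0.0755]
```

View pics/w14.png

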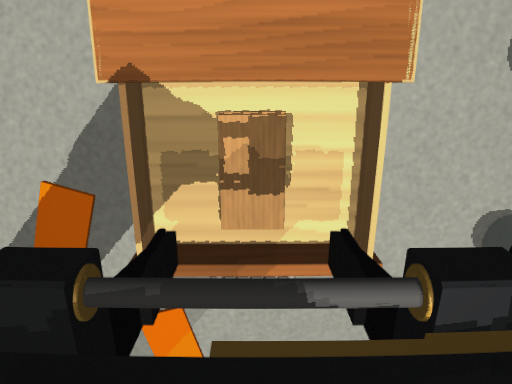

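View pics/s14.png

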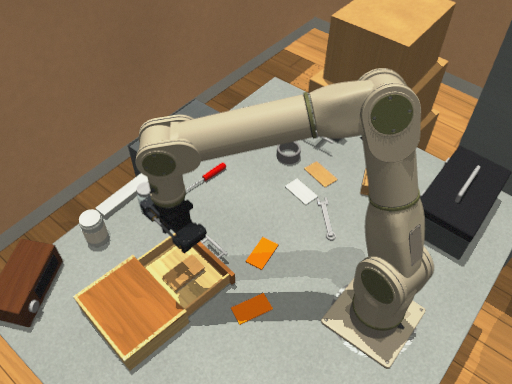

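Call:
carry_out(increments="0 0 10 -0.001 0.058 0 0.08; 0 0 20 -0.002 0.116 0 0.08; 0 0 30 -0.004 0.174 0 0.08; 0 0 40 -0.006 0.232 0.02 0.08; 0 0 50 -0.007 0.29 0.04 0.08")

```text
time: 28.02
ee_pos: [0.4817, -0.0293, 0.1561]
eef_rot: [0.878, -0.478, 0.002, -0.004]
ft_force: [0.4, 0.2, 0.4]
width: 0.0798
```

```bash
python3 -c "
from h import *
tgt(.4505,-.259,.12,-101.3)"
```

```text
turn [-0.5  0.1 44.2] shift [0.1759 0.1512 0.0349]
```

Call:
carry_out(increments="0 0 10 0.044 0.038 0.01 0.08; 0 0 20 0.088 0.076 0.02 0.08; 0 0 30 0.132 0.114 0.034 0.08; -0.3 0 40 0.176 0.151 0.035 0.08; -0.5 0 44.2 0.176 0.151 0.035 0.08")

```text
time: 28.65
ee_pos: [0.4484, -0.2637, 0.1186]
eef_rot: [-0.63, 0.777, 0.002, -0.0]
ft_force: [1.0, 1.5, 0.3]
width: 0.0798
```

```bash
python3 - <<'E'
from h import *
m,p,d=show("wrist","w15")
for k,z in(("plate",.006),("sep",.005)):
    for b in blobs(p,k,m,z,500):
        print(k,np.round(b[:5],3),b[5].astype(int))
print(r.read_state()["ee_pos"])
tgt(.4505,-.259,.003,-101.3)
E
```

```text
plate [  0.475  -0.263  60.769  58.976 -11.902] [246 155]
sep [  0.446  -0.375 116.1    63.864 -13.448] [386 155]
[ 0.44948061 -0.26093757  0.11880542]
turn [ 0.2  0.1 -0.6] shift [-0.0018 -0.0009  0.1158]
```

View pics/w15.png

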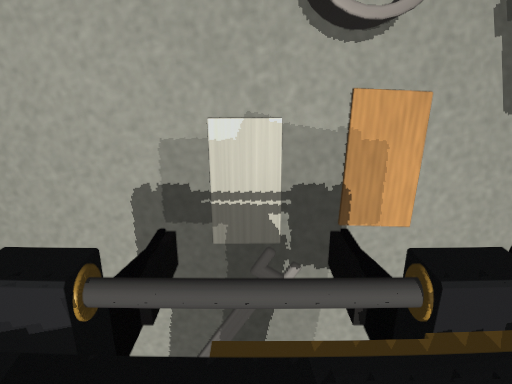

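Call:
carry_out(increments="0.2 0 -0.6 -0.0025 -0.0013 0.05 0.08; 0.2 0 -0.6 -0.0025 -0.0013 0.09 0.08; 0.2 0 -0.6 -0.0025 -0.0013 0.109 0.08; 0.2 0 -0.6 -0.0025 -0.0013 0.1145 0.08; 0.2 0 -0.6 -0.0025 -0.0013 0.116 0.08")

```text
time: 29.32
ee_pos: [0.4517, -0.2586, 0.0037]
eef_rot: [-0.634, 0.773, -0.0, 0.001]
ft_force: [-0.2, -1.1, -0.3]
width: 0.08
```

```bash
python3 -c "
from h import *
tgt(.451,-.2585,.003,-101.5)"
```

```text
turn [-0.1  0.1  0.2] shift [0.0001 0.0007 0.0007]
```

Call:
carry_out(increments="0 0 0 0 0.0005 0.001 0.05; 0 0 0 0 0.0005 0.001 0.05; 0 0 0 0 0.0005 0.001 0.05; 0 0 0 0 0.0005 0.001 0.05; 0 0 0 0 0.0005 0.001 0.05")

```text
time: 29.95
ee_pos: [0.4516, -0.2587, 0.0032]
eef_rot: [-0.634, 0.773, -0.0, 0.001]
ft_force: [-1.3, 0.4, 5.3]
width: 0.0588
```

Call:
carry_out(increments="0 0 0 0 0 -0.015 0.05; 0 0 0 0 0 -0.04 0.05; 0 0 0 0 0 -0.09 0.05; 0 0 -5 0 0 -0.14 0.05; 0 0 -10 0 0 -0.17 0.05")

```text
time: 30.58
ee_pos: [0.4517, -0.259, 0.1766]
eef_rot: [-0.7, 0.714, -0.002, 0.002]
ft_force: [0.1, -0.9, -1.7]
width: 0.0594
```

```bash
python3 -c "
from h import *
m,p,d=show('wrist','w16')
tgt(.522,.259,.18,-6.5)"
```

```text
turn [ -0.3  -0.5 -84.3] shift [-0.5195 -0.0613 -0.0009]
```

View pics/w16.png

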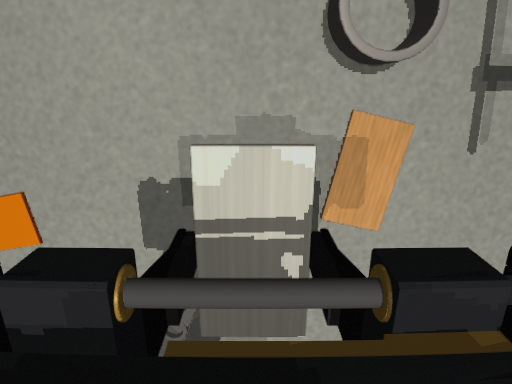

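Call:
carry_out(increments="0 0 -10 -0.058 -0.007 0 0.05; 0 0 -20 -0.116 -0.014 0 0.05; 0 0 -30 -0.174 -0.02 0 0.05; 0 0 -40 -0.232 -0.027 0 0.05; 0 0 -50 -0.29 -0.034 0 0.05")

```text
time: 31.25
ee_pos: [0.4911, 0.0316, 0.18]
eef_rot: [0.938, -0.346, 0.005, -0.0]
ft_force: [1.0, -0.6, -1.2]
width: 0.0593
```

```bash
python3 -c "
from h import *
tgt(.522,.259,.15,-6.5)"
```

```text
turn [ -0.   -0.6 -34. ] shift [-0.1246 -0.1928  0.0295]
```

Call:
carry_out(increments="0 0 -9 -0.032 -0.048 0 0.05; 0 -0.2 -18 -0.064 -0.096 0 0.05; 0 -0.4 -27 -0.096 -0.144 0.01 0.05; 0 -0.6 -34 -0.1246 -0.193 0.02 0.05; 0 -0.6 -34 -0.1246 -0.193 0.03 0.05")

```text
time: 31.88
ee_pos: [0.5204, 0.2645, 0.1493]
eef_rot: [0.999, -0.053, -0.001, -0.002]
ft_force: [0.3, -1.0, -1.2]
width: 0.0593
```

```bash
python3 - <<'E'
from h import *
tgt(.522,.259,.045,-6.5)
m,p,d=show("wrist","w17")
E
```

```text
turn [-0.2  0.1  0.4] shift [0.0023 0.0057 0.1043]
```

View pics/w17.png

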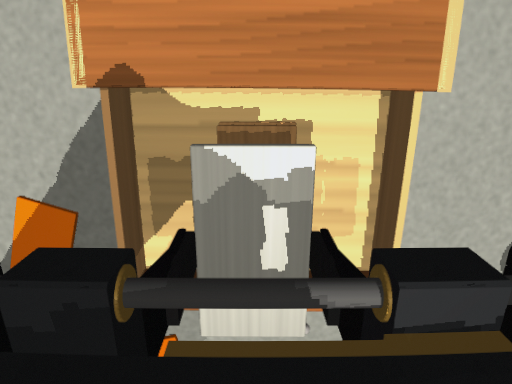

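Call:
carry_out(increments="0 0 0.3 0.002 0.003 0.04 0.05; 0 0 0.3 0.002 0.003 0.08 0.05; 0 0 0.3 0.002 0.003 0.098 0.05; 0 0 0.3 0.002 0.003 0.103 0.05; 0 0 0.3 0.002 0.003 0.103 0.05")

```text
time: 32.55
ee_pos: [0.5226, 0.2581, 0.0459]
eef_rot: [0.998, -0.058, -0.001, -0.001]
ft_force: [-0.4, -0.0, -1.8]
width: 0.0592
```

```bash
python3 -c "
from h import *
s=r.read_state();print(s['ee_pos'],s['ft_force'],s['width']);tgt(.522,.259,.0405,-6.5)"
```

```text
[0.5226174  0.2580618  0.04591536] [-0.40805352 -0.01564161 -1.81984809] 0.05923481458509294
turn [-0.1  0.1 -0.2] shift [-0.0007 -0.0009  0.0054]
```

Call:
carry_out(increments="0 0 0 -0.0007 -0.001 0.003 0.05; 0 0 0 -0.0007 -0.001 0.005 0.05; 0 0 0 -0.0007 -0.001 0.0055 0.05; 0 0 0 -0.0007 -0.001 0.0055 0.07; 0 0 0 -0.0007 -0.001 0.0055 0.075")

```text
time: 33.17
ee_pos: [0.5222, 0.2592, 0.0406]
eef_rot: [0.998, -0.058, -0.001, -0.001]
ft_force: [0.8, 0.6, 0.7]
width: 0.0709
```

Call:
carry_out(increments="0 0 0 0 0 0 0.08; 0 0 0 0 0 -0.03 0.08; 0 0 0 0 0 -0.08 0.08; 0 0 0 0 0 -0.13 0.08; 0 0 0 0 0 -0.16 0.08")

```text
time: 33.8
ee_pos: [0.5228, 0.2596, 0.2034]
eef_rot: [0.998, -0.058, 0.001, -0.001]
ft_force: [-0.4, -0.3, -0.4]
width: 0.08
```

```bash
python3 - <<'E'
from h import *
m,p,d=show("wrist","w18")
X=cloud(m,d); 
print(jaw(),r.read_state()["ee_pos"],r.read_state()["time"])
for q in((250,130),(250,165),(250,215),(230,170),(275,170),(250,237)): print(q,np.round(X[q[1],q[0]],4))
E
```

```text
-6.661204484024884 [0.52384374 0.26033399 0.2065978 ] 33.85
(250, 130) [0.5262 0.3004 0.0422]
(250, 165) [0.5223 0.2671 0.043 ]
(250, 215) [0.5162 0.2157 0.0427]
(230, 170) [0.5024 0.2645 0.0432]
(275, 170) [0.5458 0.2592 0.0424]
(250, 237) [0.5115 0.1781 0.0137]
```

View pics/w18.png

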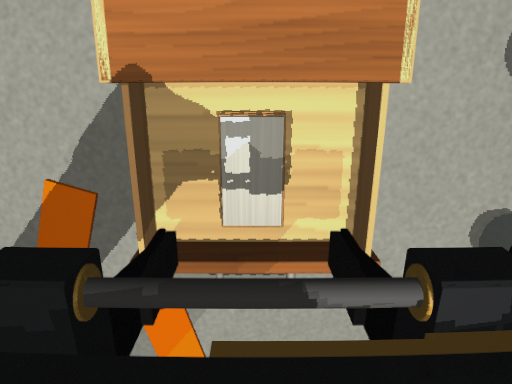

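```bash
python3 -c "
from h import *
m,p,d=show('scene','sc2')
tgt(.506,.080,.2,-6.5)"
```

```text
turn [-0.2 -0.2 -0.2] shift [0.0034 0.181  0.0036]
```

View pics/sc2.png

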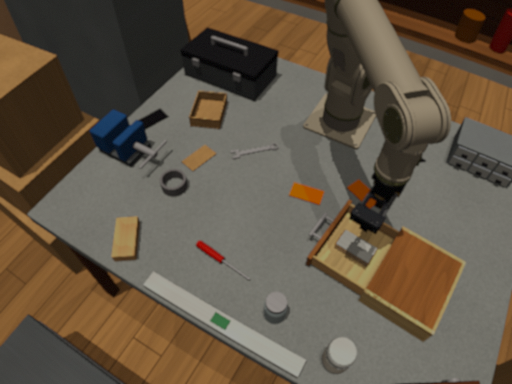

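No plates left on the bench; one spare separator far from the drawer. Move in front of the handle with fingers closed.

Call:
carry_out(increments="0 0 0 0.001 0.05 0 0.02; 0 0 0 0.002 0.1 0 0; 0 0 0 0.003 0.15 0 0; 0 0 0 0.0034 0.181 0 0; 0 0 0 0.0034 0.181 0 0")

```text
time: 34.52
ee_pos: [0.5059, 0.0768, 0.2029]
eef_rot: [0.998, -0.061, 0.001, -0.001]
ft_force: [-0.4, -0.0, -0.8]
width: 0.0383
```

```bash
python3 -c "
from h import *
m,p,d=show('wrist','w19');X=cloud(m,d)
tgt(.506,.080,.03,-6.5)
M=(X[...,2]>.03)&(X[...,2]<.05)&(X[...,1]<.15)&(X[...,1]>.1)
print(M.sum(),X[M].mean(0),X[M].min(0),X[M].max(0))
"
```

```text
turn [-0.2 -0.2 -0.3] shift [-0.0005 -0.0004  0.1731]
1655 [0.51326299 0.12863808 0.0441099 ] [0.46066958 0.11402955 0.03099781] [0.60656236 0.14997919 0.04792437]
```

View pics/w19.png

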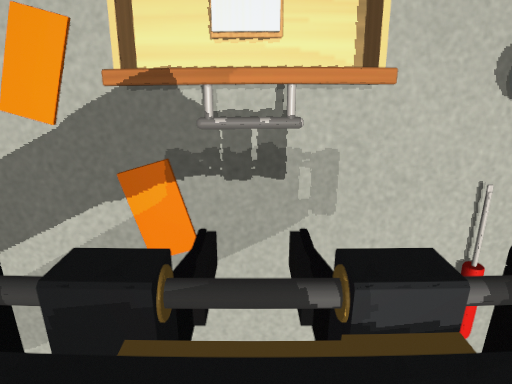

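Call:
carry_out(increments="0 0 0 -0.0005 0 0.05 0; 0 0 0 -0.0005 0 0.1 0; 0 0 0 -0.0005 0 0.15 0; 0 0 0 -0.0005 0 0.17 0; 0 0 0 -0.0005 0 0.173 0")

```text
time: 35.2
ee_pos: [0.5056, 0.0806, 0.0298]
eef_rot: [0.998, -0.059, 0.001, -0.002]
ft_force: [-0.8, -0.4, 0.8]
width: 0.0004
```

```bash
python3 -c "
from h import *
print(jaw());tgt(.5095,.104,.03,-6.5);tgt(.5287,.273,.03,-6.5)
"
```

```text
-6.714763299801657
turn [-0.2 -0.1 -0.2] shift [ 0.0011 -0.0237 -0.0001]
turn [-0.2 -0.1 -0.2] shift [ 0.0005 -0.1937  0.0006]
```

Call:
carry_out(increments="0 0 0 0 -0.015 0 0; 0 0 0 0 -0.027 0 0; 0 0 0 0 -0.036 0 0; 0 0 0 0 -0.046 0 0; 0 0 0 0 -0.056 0 0")

```text
time: 35.83
ee_pos: [0.5124, 0.1367, 0.0302]
eef_rot: [0.998, -0.059, 0.001, -0.002]
ft_force: [0.1, -2.6, 0.9]
width: 0.0004
```

Call:
carry_out(increments="0 0 0 0 -0.01 0 0; 0 0 0 0 -0.022 0 0; 0 0 0 0 -0.034 0 0; 0 0 0 0 -0.046 0 0; 0 0 0 0 -0.058 0 0")

```text
time: 36.45
ee_pos: [0.5192, 0.1951, 0.0304]
eef_rot: [0.998, -0.059, 0.001, -0.002]
ft_force: [1.7, -2.5, -1.8]
width: 0.0006
```

Call:
carry_out(increments="0 0 0 0 -0.012 0 0; 0 0 0 0 -0.023 0 0; 0 0 0 0 -0.034 0 0; 0 0 0 0 -0.042 0 0; 0 0 0 0 -0.048 0 0")

```text
time: 37.08
ee_pos: [0.5247, 0.2433, 0.0305]
eef_rot: [0.998, -0.059, 0.001, -0.002]
ft_force: [0.3, -2.2, -0.5]
width: 0.0004
```

```bash
python3 -c "
from h import *
s=r.read_state();print(s['ee_pos'],s['ft_force'],jaw())
m,p,d=show('wrist','w20')
m,p,d=show('side','s20')
"
```

```text
[0.5246664  0.24331315 0.03046458] [ 0.28850573 -2.15261703 -0.51241364] -6.7155928844547175
```

View pics/s20.png

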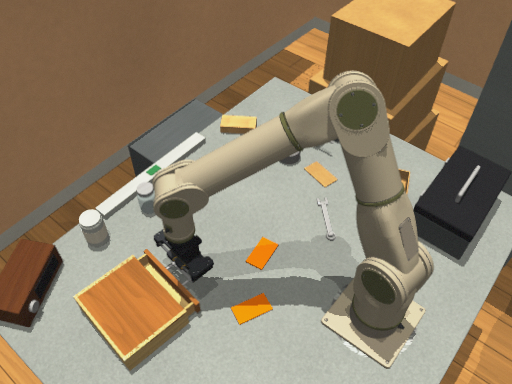

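View pics/w20.png

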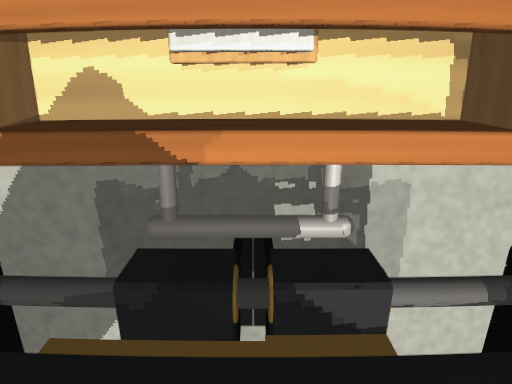

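Call:
carry_out(increments="0 0 0 0 -0.006 0 0; 0 0 0 0 -0.012 0 0; 0 0 0 0 -0.018 0 0; 0 0 0 0 -0.023 0 0; 0 0 0 0 -0.027 0 0")

```text
time: 37.8
ee_pos: [0.5279, 0.2711, 0.0309]
eef_rot: [0.998, -0.058, 0.001, -0.003]
ft_force: [-0.1, -1.8, -0.3]
width: 0.0005
```

Call:
carry_out(increments="0 0 0 0 -0.003 0 0; 0 0 0 0 -0.006 0 0; 0 0 0 0 -0.008 0 0; 0 0 0 0 -0.01 0 0; 0 0 0 0 -0.011 0 0")

```text
time: 38.42
ee_pos: [0.5289, 0.2787, 0.0306]
eef_rot: [0.998, -0.059, 0.0, 0.0]
ft_force: [-6.0, -15.2, 10.6]
width: 0.0006
```

Call:
carry_out(increments="0 0 0 0 0.02 0 0; 0 0 0 0 0.05 0 0; 0 0 0 0 0.08 -0.05 0; 0 0 0 0 0.08 -0.11 0; 0 0 0 0 0.08 -0.17 0")

```text
time: 39.05
ee_pos: [0.5191, 0.1995, 0.2027]
eef_rot: [0.998, -0.059, 0.0, 0.0]
ft_force: [2.1, -0.0, -0.2]
width: 0.0004
```

```bash
python3 -c "
from h import *
s=r.read_state();print(s['ee_pos'],s['ft_force'],jaw(),s['time'])
m,p,d=show('wrist','w21')
m,p,d=show('side','s21')
cv2.imwrite('pics/s21c.png',cv2.resize(p[200:370,60:260],None,fx=3,fy=3,interpolation=cv2.INTER_CUBIC))
"
```

```text
[0.51913891 0.19948915 0.20273662] [ 2.07413628 -0.00601318 -0.21747929] -6.78131755356319 39.05
```

View pics/w21.png

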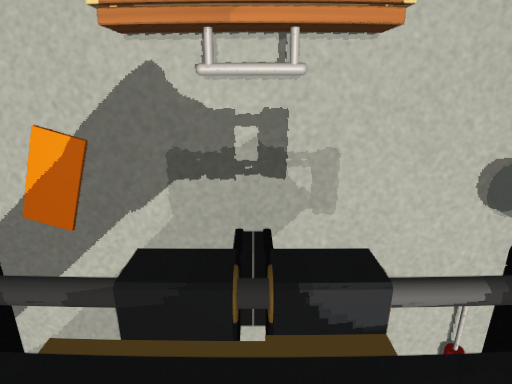

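View pics/s21c.png

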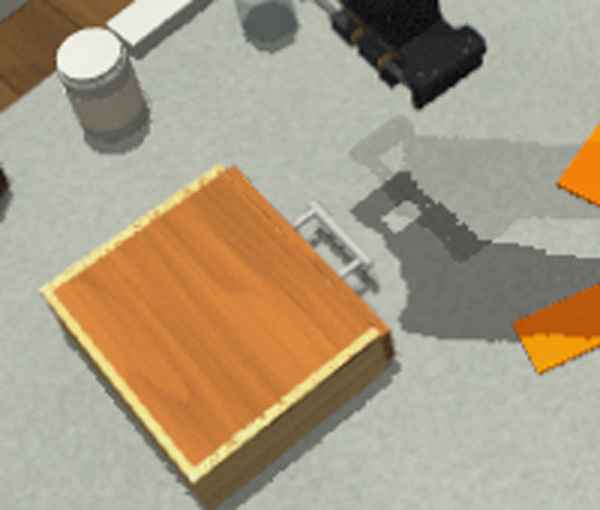

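Call:
carry_out(increments="0 0 0 0 -0.04 0 0; 0 0 0 0 -0.08 0 0; 0 0 0 0 -0.08 0 0; 0 0 0 0 -0.08 0 0; 0 0 0 0 -0.08 0 0")

```text
time: 39.78
ee_pos: [0.5315, 0.2802, 0.2076]
eef_rot: [0.998, -0.059, 0.005, -0.001]
ft_force: [0.1, 0.3, 0.5]
width: 0.0002
```

```bash
python3 -c "
from h import *
m,p,d=show('wrist','w22')
X=cloud(m,d)
for c in (180,250,320):
    print(c,[(rr,*np.round(X[rr,c,1:],3)) for rr in range(60,190,4)])
"
```

```text
180 [(60, np.float64(0.388), np.float64(0.075)), (64, np.float64(0.385), np.float64(0.074)), (68, np.float64(0.382), np.float64(0.073)), (72, np.float64(0.379), np.float64(0.075)), (76, np.float64(0.376), np.float64(0.074)), (80, np.float64(0.372), np.float64(0.074)), (84, np.float64(0.369), np.float64(0.074)), (88, np.float64(0.366), np.float64(0.075)), (92, np.float64(0.363), np.float64(0.075)), (96, np.float64(0.36), np.float64(0.074)), (100, np.float64(0.356), np.float64(0.074)), (104, np.float64(0.353), np.float64(0.075)), (108, np.float64(0.35), np.float64(0.071)), (112, np.float64(0.346), np.float64(0.061)), (116, np.float64(0.343), np.float64(0.063)), (120, np.float64(0.339), np.float64(0.063)), (124, np.float64(0.331), np.float64(0.0)), (128, np.float64(0.326), np.float64(-0.002)), (132, np.float64(0.322), np.float64(-0.001)), (136, np.float64(0.318), np.float64(0.0)), (140, np.float64(0.314), np.float64(-0.0)), (144, np.float64(0.309), np.float64(-0.0)), (148, np.float64(0.305), np.float64(0.0)), (152, np.float64(0.301), np.float64(-0.0)), (156, np.float64(0.296), np.float6
[... 2594 characters left out ...]
, np.float64(0.309), np.float64(0.001)), (132, np.float64(0.304), np.float64(-0.0)), (136, np.float64(0.3), np.float64(0.0)), (140, np.float64(0.296), np.float64(0.001)), (144, np.float64(0.291), np.float64(-0.0)), (148, np.float64(0.287), np.float64(0.0)), (152, np.float64(0.282), np.float64(0.001)), (156, np.float64(0.278), np.float64(-0.001)), (160, np.float64(0.273), np.float64(-0.0)), (164, np.float64(0.269), np.float64(0.001)), (168, np.float64(0.264), np.float64(-0.001)), (172, np.float64(0.26), np.float64(0.0)), (176, np.float64(0.255), np.float64(0.0)), (180, np.float64(0.25), np.float64(0.0)), (184, np.float64(0.245), np.float64(-0.001)), (188, np.float64(0.361), np.float64(0.37))]
```

View pics/w22.png

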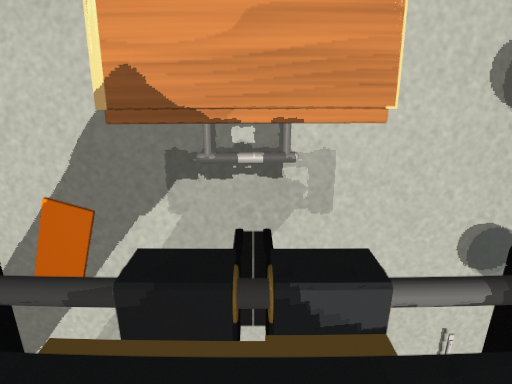

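```bash
python3 -c "
from h import *
print(r.close_job())"
```

```text
the job is handed in; nothing more can be done
None
```

The job is handed in: all three aluminium plates are in the drawer as one flat stack, with a separator sheet between each plate and the next, and the drawer is shut.

- **Stack:** The order is plate, separator, plate, separator, plate. The last wrist picture before shutting showed the plates and separators lined up. The depth image put the top of the stack level at 43 mm above the bench, as expected for five layers.
- **Drawer:** I pushed it shut by the handle with about 2–3 N, until the force rose to 15 N at the stop. The depth image showed the front panel right against the cabinet, with no visible gap.
- **Other items:** The third separator stayed on the bench, well over 150 mm from the drawer. I never touched the tape or the screwdriver, and each was still in place in the last picture that showed it. The orange look-alikes and the black one were left alone.
- **Not checked:** Once the drawer was shut I could not see the stack inside. Midway through shutting, the part still in view looked square.
- **Disagreement:** The scene camera differed from the side camera by about 8 mm at the start. I relied on the wrist and side cameras, which agreed within about 4 mm.
- **Regrasp:** I regripped the second separator about 2 mm lower because the first grip was shallow. I saw no grip slip and no object knocked aside.

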